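# Clip cross-locking tweezers over a blank and its silver strip

## Task

Squeeze the red grips of the self-closing tweezers to open the jaws, lift them out of the wooden tool block and lower them over the copper blank and the loose silver strip, at the strip's middle, one jaw on each side. Keeping the jaws open, press down gently until the collar bears firmly on the blank's top edge, then let go so that they stay clipped there upright and fully home, pinching the strip flat against the blank. Touch the work only with the tweezers, never hard, and leave hammer, ring and punch alone.

Things in the scene. Friction and masses are not known exactly. Their poses are not given: they have to be found in the camera images.
- tweezers: Upright cross-locking tweezers, 111 mm tall, about 100 g, standing jaws down in the tool block. Origin: the throat, middle of the underside of the dark steel collar (40 mm along x, 42 along y, 10 high). z points up to the tail (top at z = 77 mm); the jaws open and the grips are squeezed along y. Symmetrical under a half turn about z.
- grips (a point): Midway between the two red grips of the tweezers, 40 mm above the throat. Grips: 22 mm wide (x), 40 mm tall, 5 mm thick, 44 mm across their outer faces when the jaws are shut, 26 mm when squeezed to the stop (18 mm jaw gap, the arms cross). Spring: 4.5 N when shut, 8 N with the work in the jaws, 12.6 N at the stop.
- jaw_tips (a point): Point between the lower ends of the tweezers' two flat steel jaws, 34 mm below the throat. Each jaw is 12 mm wide (x) and 4 mm thick; inner faces meet at y = 0 when shut.
- jaw_a (a joint): How far the jaw on the +y side of the tweezers stands open from the middle plane, in m: 0 shut, 0.009 at the stop (grips fully squeezed).
- jaw_b (a joint): The same for the jaw on the -y side.
- foot (a joint): Brass telltale foot in the tweezers' throat, two small pads at x = +-11 mm that stick 4 mm out under the collar on a light spring (under 1 N). Value: how far it is pushed in, in m: 0 hanging out, 0.004 flush, when the collar itself bears.
- block: Fixed dark wooden tool block, 90 mm along x, 110 along y, 55 high; origin: centre of its underside. A slot in its top, 32 mm (x) by 32 mm (y), 45 mm deep, takes the tweezers' jaws; the collar rests on the top. Six steel punches stand 26 mm out of it at y = -40 and +40 mm (x = -30, 0, 30 mm).
- jig: Fixed pale wooden jig, 100 mm along x, 70 along y, 24 high; origin: centre of its underside. In it a copper blank, 56 mm wide (x), y = -4 to 0 mm. Blanks differ: its top edge is somewhere between z = 60 and 78 mm, not measured, found by feel; it yields about 0.17 mm per N, being sprung. Along its +y face a slot, y = 0 to 8 mm, floor z = 6 mm, holds the strip's foot.
- strip: Loose flat silver strip, 30 mm wide (x), 4 mm thick (y), 50 mm tall, about 50 g, upright in the jig's slot on the +y side of the blank, 1 to 3 mm from it, up to 10 mm off the middle along x. Origin: centre of its foot; its top edge is 4 to 22 mm below the blank's. Pinched together they are 8 mm thick, their middle at jig y = 0.
- hammer: Bystander: small hammer, 240 mm long, lying on the bench. Leave alone.
- ring: Bystander: silver ring, 22 mm across, 6 mm high, lying on the bench. Leave alone.
- punch: Bystander: square steel punch, 86 mm long, 9 mm thick, lying on the bench. Leave alone.

How it is judged:
On the way, in this order (a step that is already met when the one before it is completed fails the run):
1. the tweezers, held open, straddle the blank and the strip (value of joint each of jaw_a, jaw_b above 0.006 m and z of tweezers in the frame of jig between 0.056 and 0.095 m and horizontal distance between tweezers and strip below 0.02 m), for 0.05 s.
2. with the jaws still open, the collar is pressed on the blank's top edge with at least 3 N for 0.2 s (value of joint each of jaw_a, jaw_b above 0.006 m and value of joint foot above 0.003 m and horizontal distance between tweezers and strip below 0.02 m and contact force between tweezers and jig above 3 N), for 0.2 s.
At the end, for the whole second after the job is handed in: Released tweezers stand still, upright (5 deg), square to the blank (7 deg), within 8 mm of the strip's middle, collar home on the blank's edge (foot pushed in over 2.2 of 4 mm); each jaw pinches with over 3 N; strip on the slot floor (3 mm), flat on the blank (1.2 mm, 3.4 deg) (value of joint foot above 0.0022 m and x of tweezers in the frame of strip between -0.008 and 0.008 m and angle between tweezers's own z axis and vertical below 0.09 rad and angle between the y axis of tweezers and the y axis of jig, either way round below 0.12 rad and y of strip in the frame of jig below 0.0032 m and angle between the y axis of strip and the y axis of jig, either way round below 0.06 rad and z of strip in the frame of jig below 0.009 m and contact force between tweezers and strip above 3 N and contact force between tweezers and jig above 3 N and value of joint each of jaw_a, jaw_b above 0.002 m and linear speed of each of tweezers, strip below 0.02 m/s); the robot touches nothing.
It fails at once if the tweezers press on the blank or jig with more than 16 N (contact force between tweezers and jig above 16 N).
It fails at once if the tweezers press on the strip with more than 20 N (contact force between tweezers and strip above 20 N).
It fails at once if the robot itself touches the strip or the jig (contact force between any of the arm, the fingers and strip above 0.5 N or contact force between any of the arm, the fingers and jig above 0.5 N).
It fails at once if the hammer, ring or punch is moved by more than 15 mm (distance of any of hammer, ring, punch from where it was at the start of the episode above 0.015 m).
It also fails if it takes over 45 s, if anything falls off the work surface, if the arm or the gripper's body presses on something with over 40 N, if the wrist force passes 120 N, or if a joint passes its speed limit or range.

## Robot

A 6-joint arm with a two-finger parallel gripper is mounted at the origin on the work surface. World frame = base frame: x ahead of the robot, y to its left, z up, the work surface at z = 0. Lengths are in m, angles in rad, forces in N, time in s.
With the tool pointing down it reaches from about 0.35 to 0.975 m from the base axis. Payload 4.9 kg.
Tool frame: the origin (TCP) lies on the centre line of the jaws, within the pads' length; the fingertips stand 8 mm ahead of it and the grasp point (between the pads) lies 11 mm behind it; z points along the fingers, y is the direction in which the jaws open and shut (so a half turn about z gives the same grasp; the last joint's range is limited). The gripper opens to 85 mm and grips with 20 to 120 N. Pads are 22 mm wide; open, the fingers measure 114 mm over their backs; the gripper's body (76 mm by 85 mm) begins 54 mm behind the grasp point. The pads swing forward as they close: fully open they stand 13 mm farther back than shut.
Start: joints at [1.193, 0.053, 1.613, -0, 1.476, -0.119], TCP at [0.16, 0.604, 0.207] pointing down, gripper open.
Joint ranges: [-3.01, 3.01], [-1.01, 2.22], [0.06, 2.58], [-1.02, 4.17], [0.09, 2.62], [-3.14, 3.14]. Speed limits (rad/s): [2.57, 2.57, 3.14, 3.14, 3.14, 3.14].

## Interface

Orientations are given as a unit quaternion [w, x, y, z].
In Python, from plant import manip gives the robot as it stands.
- The arm moves only by the tool step_arm, never from a script. Its argument "deltas" is a list of rows, each a list of 7 numbers: the shift along the tool's x, y, z in m, then the turn, a rotation vector about the tool's x, y, z in rad, then the gripper command: -1 is fully open, 1 is shut, values between are in proportion. In form: [[dx, dy, dz, ax, ay, az, hand], ...]. A call has 1 to 20 rows; each row is the pose to reach, as a shift and turn from the pose commanded when the call began, along the tool's axes at that moment; what a row does not reach only later rows make up. A row lasts 1/10 s, in which the tool goes at most 50 mm and 8.59 degrees, less where a joint would pass 70% of its speed; a pose out of reach is approached as far as the arm can. A call with a gripper value outside its range is refused whole. The fingers move at their own pace and stop on an object; the grip force is fixed at half the most. Time passes only in rows, so rows that repeat a pose let the fingers close. It gives the time, the measured TCP pose, the force and the opening at its end, in the units of the state.
- manip.state(): the state, without advancing time (a new reading comes with each control period).
- manip.grab_frame(name): name is "scene" or "top" or "wrist"; returns the picture (400x640x3 uint8, red, green, blue); there is no depth.
- manip.get_calibration(name): a dict with "fov_y" (degrees; the focal length in pixels is half the picture's height over the tangent of half this angle, whatever the lens; pixels are square), "cx", "cy" (the principal point, pixels), "R" (3x3) and "t" (3): a world point X has camera coordinates R X + t. Camera axes: x right, y down, z forward; pixel columns grow to the right and rows downward; lengths in m; the calibration is good to about 2 mm. The wrist camera is an equidistant fisheye: a pixel r from the principal point sees the ray r / f radians off the axis. A picture is of the moment at which its call begins: read the wrist's pose just before it. get_calibration takes no time and is no camera call; for the wrist camera it gives the pose at the moment of the call.
- manip.job_done(): hands the job in, once; it reports no verdict.
The state is a dict: "time": time; "joint_pos": joint angles; "joint_vel": joint speeds; "joint_efforts": joint torques, N m; "tool_pos": TCP position; "tool_rot": TCP orientation; "contact_force": force on the tool from outside, world axes, zero at the start; "ft_torque": the same for the moment, N m; "gripper_width": opening from 0.0 (shut) to 1.0 (fully open).
Only numpy, scipy, OpenCV 4.12 (cv2) and the standard library are available. Lean on these libraries where they do the work, as an engineer would, in place of code of your own. Each camera call takes 0.05 s, during which the arm holds its last target.

## Working session

There is one attempt and no reset: what is moved stays moved. The work goes in short steps, Python scripts to look and compute and a tool call to move; the robot and the scene stay as the last step left them, time stands still between calls to the robot, and variables do not carry over. Pictures are saved under pics/ and viewed, and the job is handed in when it is done.

Besides the shell and the picture viewer there is one more tool, called after ">>>" in YAML: its name, and indented under it one key for each argument. step_arm: Moves the arm, as the interface text tells. Its arguments: {"type":"object","properties":{"deltas":{"type":"array"}},"required":["deltas"]}

```bash
mkdir -p pics; ls
python3 - <<'E'
from plant import manip
import cv2
for n in ["scene","top","wrist"]:
    c=manip.get_calibration(n); print(n,c)
    cv2.imwrite(f"pics/{n}0.png",manip.grab_frame(n)[:,:,::-1])
print(manip.state())
E
```

```text
pics
scene {'fov_y': 45.40994417529041, 'cx': 317.89546832423054, 'cy': 201.87332046310775, 'R': array([[-0.58830224,  0.80861875, -0.00601567],
       [ 0.58952087,  0.42378406, -0.68765704],
       [-0.55350304, -0.40809654, -0.72601075]]), 't': array([ 0.34617728, -0.29575166,  1.2009536 ])}
top {'fov_y': 56.287328238485905, 'cx': 314.9412259590532, 'cy': 197.11355412852373, 'R': array([[ 0.01102295, -0.99975821,  0.0190265 ],
       [-0.99512195, -0.01283335, -0.09781413],
       [ 0.09803465, -0.01785549, -0.99502281]]), 't': array([-0.01936413,  0.57216952,  0.67408414])}
wrist {'fov_y': 65.70646984690485, 'cx': 318.9953298160828, 'cy': 201.05959979237653, 'R': array([[ 0.25516055,  0.96689675, -0.00193944],
       [ 0.91751746, -0.24149574,  0.3159771 ],
       [ 0.30504886, -0.08240436, -0.94876484]]), 't': array([-0.62411371, -0.04304613,  0.38140409])}
{'time': 0.15, 'joint_pos': array([ 1.19300477e+00,  5.32123780e-02,  1.61395194e+00, -4.01358463e-05,
        1.47603851e+00, -1.18975642e-01]), 'joint_vel': array([-4.06257719e-05, -1.99642460e-03, -4.18525240e-03,  4.37513189e-04,
       -8.29942485e-05, -5.45319868e-04]), 'joint_efforts': array([ 5.79683692e-04, -3.94238734e+01, -3.70724380e+01, -9.66600624e-05,
        4.62903306e-03, -3.28742567e-05]), 'tool_pos': array([0.15976131, 0.60369193, 0.20575697]), 'tool_rot': array([-1.78557695e-04,  1.29045133e-01,  9.91638394e-01, -7.85292397e-04]), 'contact_force': array([ 0.77364059,  0.49473546, -1.19412286]), 'ft_torque': array([ 0.0085068 ,  0.01750759, -0.02063503]), 'gripper_width': 1.000423388716568}
```

View pics/scene0.png

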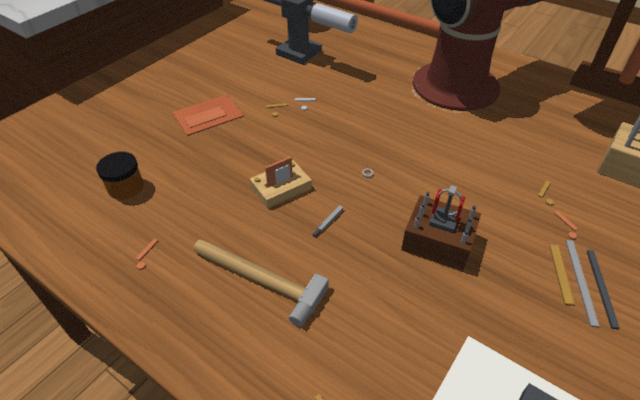

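View pics/top0.png

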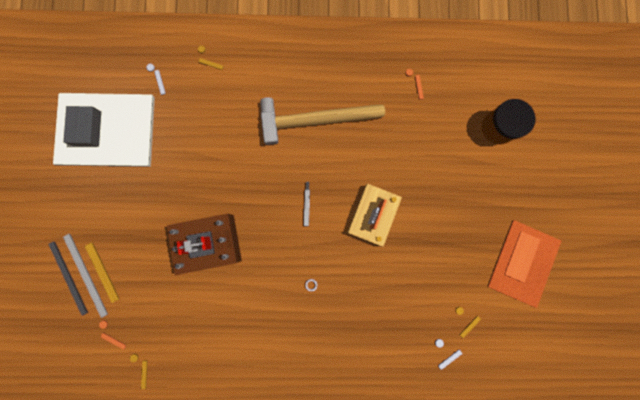

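View pics/wrist0.png

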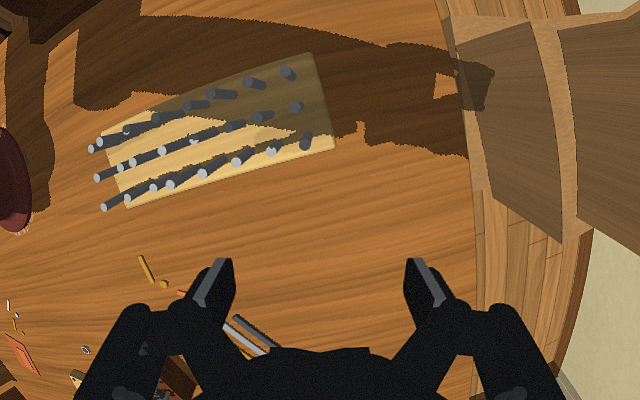

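Run:
```python
import cv2
t=cv2.imread("pics/top0.png"); s=cv2.imread("pics/scene0.png")
r=lambda im,x,y,w,h,k:cv2.resize(im[y:y+h,x:x+w],None,fx=k,fy=k,interpolation=cv2.INTER_CUBIC)
cv2.imwrite("pics/tb.png",r(t,155,205,95,75,8))
cv2.imwrite("pics/tj.png",r(t,340,175,70,75,8))
cv2.imwrite("pics/sb.png",r(s,395,175,95,95,6))
cv2.imwrite("pics/sj.png",r(s,240,150,80,60,8))
```

```text
(no output)
```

View pics/tb.png

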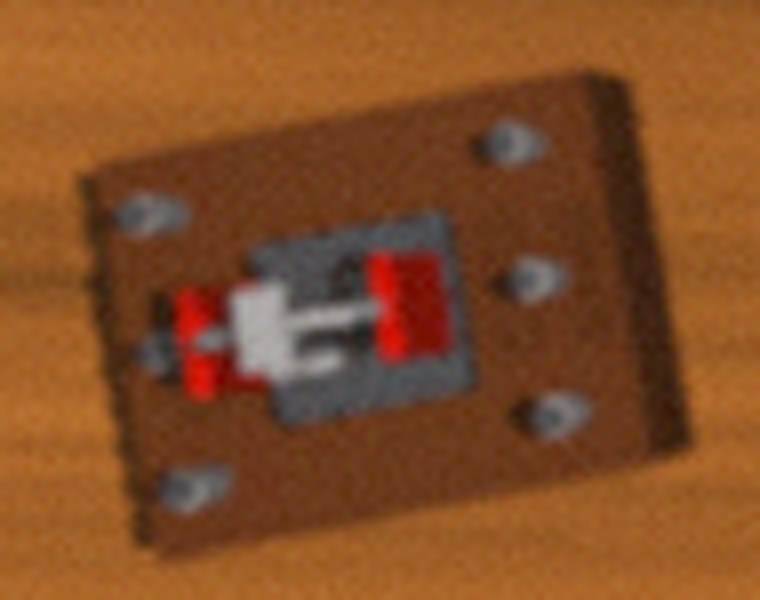

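View pics/tj.png

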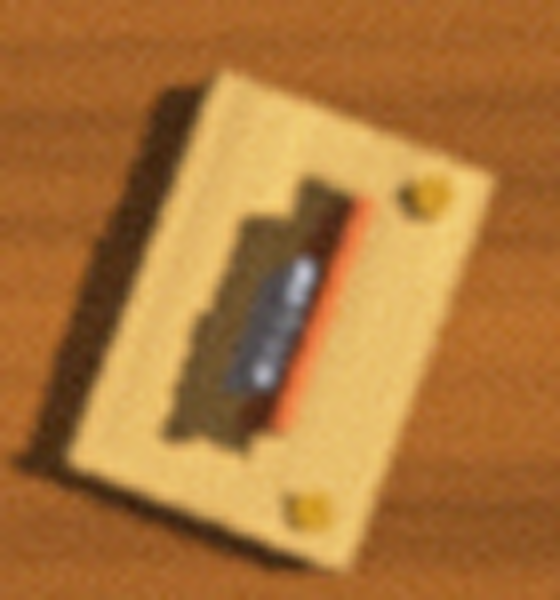

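View pics/sb.png

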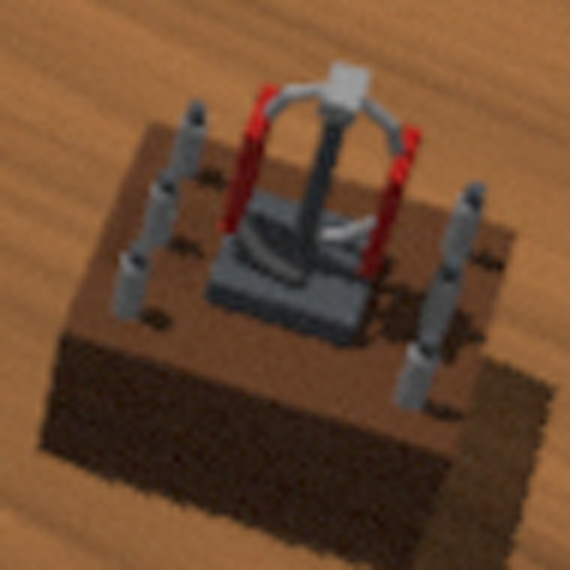

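View pics/sj.png

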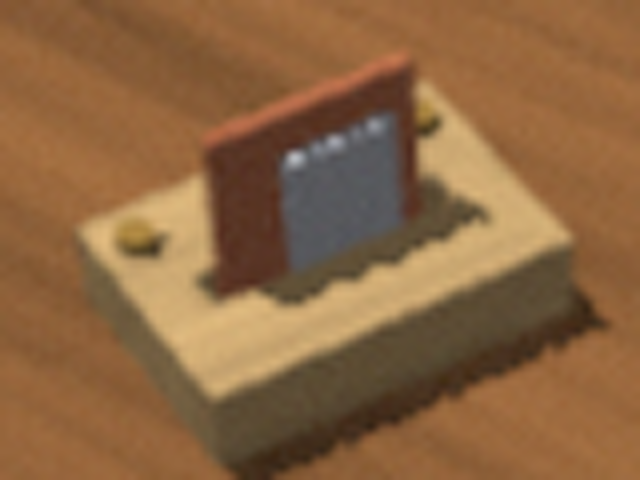

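```bash
cat > h.py <<'E'
import numpy as np
from scipy.optimize import least_squares
from plant import manip
C={n:manip.get_calibration(n) for n in("top","scene")}
def proj(n,X):
    c=C[n];f=200/np.tan(np.radians(c["fov_y"]/2));p=np.atleast_2d(X)@c["R"].T+c["t"]
    return np.c_[c["cx"]+f*p[:,0]/p[:,2],c["cy"]+f*p[:,1]/p[:,2]]
def px(pts,off,k): return (np.array(pts,float)+.5)/k-.5+np.array(off)
def T(p,X):
    c,s=np.cos(p[2]),np.sin(p[2]);X=np.array(X,float)
    return np.c_[p[0]+c*X[:,0]-s*X[:,1],p[1]+s*X[:,0]+c*X[:,1],X[:,2]]
def fit(obs,p0,model=T):
    f=lambda p:np.concatenate([(proj(n,model(p,X))-u).ravel() for n,u,X in obs])
    r=least_squares(f,p0);return r.x,np.sqrt(np.mean(r.fun**2)),r.fun.reshape(-1,2)
E
python3 - <<'E'
from h import *
np.set_printoptions(precision=4,suppress=True)
tj=lambda p:px(p,(340,175),8); sj=lambda p:px(p,(240,150),8); tb=lambda p:px(p,(155,205),8); sb=lambda p:px(p,(395,175),6)
# jig: x up in image, y left
J=[[.05,.035,.024],[.05,-.035,.024],[-.05,-.035,.024],[-.05,.035,.024]]
ot=("top",tj([(222,70),(495,180),(345,570),(70,460)]),J)
# scene order: which corner is which: try via projection
p,e,_=fit([ot],[0.4,0,-.3]);print("jig top",p,e); print(proj("scene",T(p,J))*1,sj([(80,230),(215,395),(572,240),(425,80)]))
B=[[.045,.055,.055],[.045,-.055,.055],[-.045,-.055,.055],[-.045,.055,.055]]
p,e,_=fit([("top",tb([(88,165),(595,70),(650,455),(150,555)]),B)],[0.4,.3,.1]);print("block",p,e)
print(proj("scene",T(p,B)),sb([(150,125),(515,232),(455,455),(65,335)]))
K=[[.02,.021,.065],[.02,-.021,.065],[-.02,-.021,.065],[-.02,.021,.065]]
p,e,_=fit([("top",tb([(252,243),(445,212),(478,385),(285,425)]),K)],p);print("tw",p,e)
print(proj("scene",T(p,K)),sb([(258,190),(375,220),(365,318),(210,275)]))
print("tail",proj("top",T(p,[[0,0,.132]])),tb([(260,328)]),proj("scene",T(p,[[0,0,.132]])),sb([(350,78)]))
E
```

```text
jig top [ 0.5415 -0.1263 -0.3723] 0.1826946495379827
[[265.7161 198.9533]
 [248.7335 177.3339]
 [292.6669 158.8759]
 [310.8974 178.84  ]] [[249.5625 178.3125]
 [266.4375 198.9375]
 [311.0625 179.5625]
 [292.6875 159.5625]]
block [0.4848 0.1893 0.1985] 0.8875098539294488
[[469.6796 250.6243]
 [404.1573 229.1014]
 [419.4143 194.2129]
 [481.0859 212.9279]] [[419.5833 195.4167]
 [480.4167 213.25  ]
 [470.4167 250.4167]
 [405.4167 230.4167]]
tw [0.4837 0.1878 0.2081] 0.30005538403773707
[[453.3225 228.3047]
 [428.4807 220.5877]
 [434.5723 204.6786]
 [458.7412 211.9255]] [[437.5833 206.25  ]
 [457.0833 211.25  ]
 [455.4167 227.5833]
 [429.5833 220.4167]]
tail [[187.9731 245.2157]] [[187.0625 245.5625]] [[451.526 188.19 ]] [[452.9167 187.5833]]
```

Run:
```python
from h import *
np.set_printoptions(precision=4,suppress=True)
tj=lambda p:px(p,(340,175),8); sj=lambda p:px(p,(240,150),8); tb=lambda p:px(p,(155,205),8); sb=lambda p:px(p,(395,175),6)
J=[[.05,.035,.024],[.05,-.035,.024],[-.05,-.035,.024],[-.05,.035,.024]]
j,e,r=fit([("top",tj([(222,70),(495,180),(345,570),(70,460)]),J),("scene",sj([(215,395),(80,230),(425,80),(572,240)]),J)],[0.54,-.126,-.37]);print("jig",j,e)
K=[[.02,.021,.065],[.02,-.021,.065],[-.02,-.021,.065],[-.02,.021,.065],[0,0,.132]]
t,e,r=fit([("top",tb([(252,243),(445,212),(478,385),(285,425),(260,328)]),K),("scene",sb([(365,318),(210,275),(258,190),(375,220),(350,78)]),K)],[.48,.188,.2]);print("tw",t,e);print(r)
# blank height: front edge top corners y=0
def m(p,X):
    X=np.array(X,float);X[:,2]=p[0];X[:,0]+=p[1];X[:,1]+=p[2];return T(j,X)
Bt=[[.028,0,0],[-.028,0,0]]
b,e,r=fit([("top",tj([(358,198),(274,430)]),Bt),("scene",sj([(209,152),(413,68)]),Bt)],[.07,0,0],m);print("blank z,dx,dy",b,e,r)
# strip top front edge
S=[[.015,0,0],[-.015,0,0]]
b,e,r=fit([("scene",sj([(285,165),(398,116)]),S)],[.056,0,.005],lambda p,X:m([.056,p[1],p[2]],X));print("strip front",b,e,r)
b,e,r=fit([("top",tj([(293,255),(250,385)]),S)],[.056,0,.005],lambda p,X:m([.056,p[1],p[2]],X));print("strip top view front",b,e,r)
```

```text
jig [ 0.5416 -0.1257 -0.3698] 0.4088755248959931
tw [0.4831 0.1888 0.2226] 0.989027898688852
[[-0.3824  0.7818]
 [-0.7862 -0.3976]
 [-0.6922  0.4806]
 [-0.4114  0.6202]
 [ 0.276   0.0679]
 [-1.1712  0.6592]
 [-0.2834  0.3607]
 [-2.5435 -1.4901]
 [ 2.2134  0.5173]
 [-0.6547  0.6192]]
blank z,dx,dy [ 0.062  -0.0005 -0.0014] 0.18180586965151924 [[ 0.3006 -0.022 ]
 [-0.3258  0.0656]
 [-0.1102  0.1617]
 [ 0.0604 -0.1456]]
strip front [ 0.056 -0.004  0.006] 0.1876642219923508 [[ 0.2184 -0.1437]
 [-0.221   0.1538]]
strip top view front [ 0.056  -0.0049  0.0065] 0.3438039804532996 [[ 0.2803  0.3991]
 [-0.2793 -0.3962]]
```

```bash
cat >> h.py <<'E'
from scipy.spatial.transform import Rotation as R
def tool():
    s=manip.state();q=s["tool_rot"];return s,R.from_quat([q[1],q[2],q[3],q[0]])
def delta(pos,yaw,cmd=None):
    """TCP target pos, pointing down, tool y axis at angle yaw (of object's y axis frame: y dir = (-sin,cos)), either way round"""
    s,r=tool();best=None
    p0=s["tool_pos"] if cmd is None else np.array(cmd)
    for k in(0,np.pi):
        y=np.array([-np.sin(yaw+k),np.cos(yaw+k),0]);z=np.array([0,0,-1.]);x=np.cross(y,z)
        Rt=R.from_matrix(np.c_[x,y,z]);d=(r.inv()*Rt).as_rotvec()
        if best is None or np.linalg.norm(d)<np.linalg.norm(best):best=d
    return np.round(r.inv().apply(np.array(pos)-p0),4),np.round(best,4)
def st():
    s,r=tool();m=r.as_matrix();y=m[:,1]
    print("t",round(s["time"],2),"pos",np.round(s["tool_pos"],4),"yaw",round(np.arctan2(-y[0],y[1]),4),"zax",np.round(m[:,2],4),"F",np.round(s["contact_force"],2),"M",np.round(s["ft_torque"],3),"w",round(s["gripper_width"]*85,2),"q",np.round(s["joint_pos"],2))
E
python3 - <<'E'
from h import *
st(); print(delta([.4835,.1885,.20],.208))
E
```

```text
t 0.15 pos [0.1598 0.6037 0.2058] yaw -0.2588 zax [-6.0e-04 -1.5e-03 -1.0e+00] F [ 0.77  0.49 -1.19] M [ 0.009  0.018 -0.021] w 85.04 q [ 1.19  0.05  1.61 -0.    1.48 -0.12]
(array([-0.4192, -0.3185,  0.0062]), array([-0.0015, -0.0005, -0.4668]))
```

>>> step_arm:
  deltas:
    - [-0.4192,-0.3185,0.006,-0.0015,-0.0005,-0.467,-1]
    - [-0.4192,-0.3185,0.006,-0.0015,-0.0005,-0.467,-1]
    - [-0.4192,-0.3185,0.006,-0.0015,-0.0005,-0.467,-1]
    - [-0.4192,-0.3185,0.006,-0.0015,-0.0005,-0.467,-1]
    - [-0.4192,-0.3185,0.006,-0.0015,-0.0005,-0.467,-1]
    - [-0.4192,-0.3185,0.006,-0.0015,-0.0005,-0.467,-1]
    - [-0.4192,-0.3185,0.006,-0.0015,-0.0005,-0.467,-1]
    - [-0.4192,-0.3185,0.006,-0.0015,-0.0005,-0.467,-1]
    - [-0.4192,-0.3185,0.006,-0.0015,-0.0005,-0.467,-1]
    - [-0.4192,-0.3185,0.006,-0.0015,-0.0005,-0.467,-1]
    - [-0.4192,-0.3185,0.006,-0.0015,-0.0005,-0.467,-1]
    - [-0.4192,-0.3185,0.006,-0.0015,-0.0005,-0.467,-1]
    - [-0.4192,-0.3185,0.006,-0.0015,-0.0005,-0.467,-1]
    - [-0.4192,-0.3185,0.006,-0.0015,-0.0005,-0.467,-1]

```text
time: 1.55
tool_pos: [0.483, 0.1897, 0.2004]
tool_rot: [-0.0, -0.104, 0.995, 0.001]
contact_force: [-0.7, 1.1, 0.2]
gripper_width: 0.999
```

Run:
```python
from h import *
import cv2
st(); c=manip.get_calibration("wrist");print(c["R"].tolist(),c["t"].tolist(),c["cx"],c["cy"])
im=manip.grab_frame("wrist");cv2.imwrite("pics/w1.png",im[:,:,::-1]);st()
```

```text
t 1.55 pos [0.483  0.1897 0.2004] yaw 0.2092 zax [-2.0e-04  1.7e-03 -1.0e+00] F [-0.7   1.07  0.15] M [0.036 0.021 0.012] w 84.87 q [ 0.23 -0.2   1.86  0.    1.48 -1.55]
[[-0.20845038401473803, 0.9780320216611285, 0.001342389494652582], [0.9279089026316187, 0.1973333871691897, 0.31629828125571696], [0.3090849491985887, 0.06717811335384304, -0.9486588402925075]] [-0.08477294214357375, -0.5262453647674513, 0.21348309499104956] 318.9953298160828 201.05959979237653
t 1.6 pos [0.4829 0.19   0.2006] yaw 0.2098 zax [ 1.0e-04  1.6e-03 -1.0e+00] F [-0.74  0.19  0.41] M [-0.02  -0.056  0.013] w 85.07 q [ 0.23 -0.2   1.86  0.    1.48 -1.55]
```

View pics/w1.png

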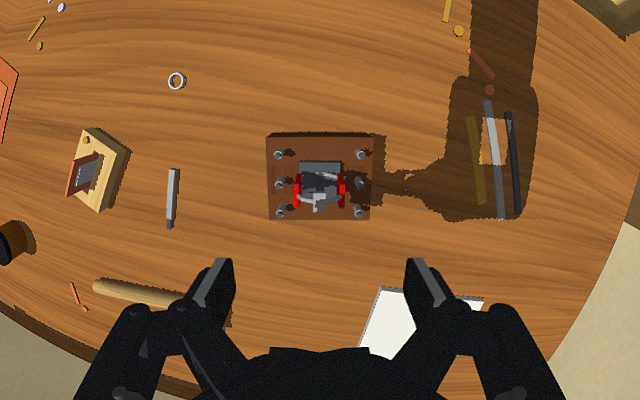

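Run:
```python
import cv2
t=cv2.imread("pics/w1.png")
cv2.imwrite("pics/w1b.png",cv2.resize(t[128:224,260:380],None,fx=6.5,fy=6.5,interpolation=cv2.INTER_CUBIC))
cv2.imwrite("pics/w1j.png",cv2.resize(t[120:220,55:140],None,fx=6,fy=6,interpolation=cv2.INTER_CUBIC))
```

```text
(no output)
```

View pics/w1b.png

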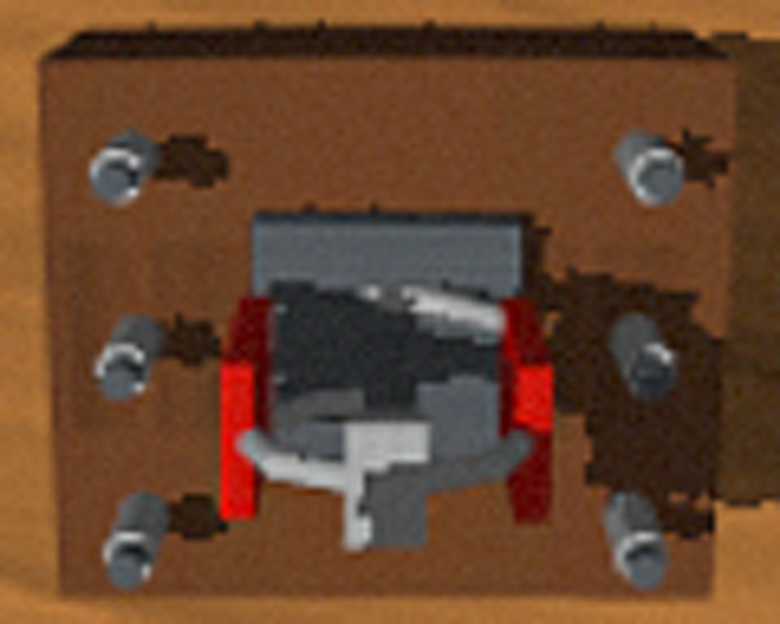

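View pics/w1j.png

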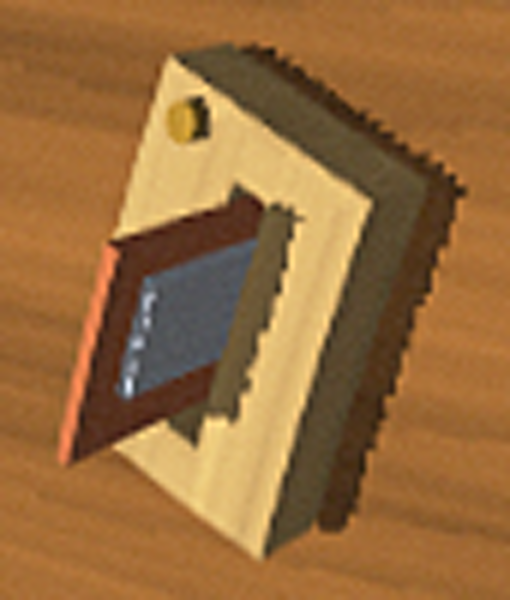

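```bash
cat >> h.py <<'E'
def projw(c,X):
    f=200/np.tan(np.radians(c["fov_y"]/2));p=np.atleast_2d(X)@np.array(c["R"]).T+np.array(c["t"])
    rr=np.hypot(p[:,0],p[:,1]);th=np.arctan2(rr,p[:,2]);k=f*th/np.maximum(rr,1e-9)
    return np.c_[c["cx"]+k*p[:,0],c["cy"]+k*p[:,1]]
def fitw(c,u,X,p0,model=T):
    r=least_squares(lambda p:(projw(c,model(p,X))-u).ravel(),p0);return r.x,np.sqrt(np.mean(r.fun**2)),r.fun.reshape(-1,2)
E
python3 - <<'E'
from h import *
np.set_printoptions(precision=4,suppress=True)
c=dict(R=[[-0.20845038401473803, 0.9780320216611285, 0.001342389494652582], [0.9279089026316187, 0.1973333871691897, 0.31629828125571696], [0.3090849491985887, 0.06717811335384304, -0.9486588402925075]],t=[-0.08477294214357375, -0.5262453647674513, 0.21348309499104956],cx=318.9953298160828,cy=201.05959979237653,fov_y=65.70646984690485)
print("cam",-np.array(c["R"]).T@np.array(c["t"]))
wb=lambda p:px(p,(260,128),6.5); wj=lambda p:px(p,(55,120),6)
# image x ~ +y
B=[[-.045,-.055,.055],[-.045,.055,.055],[.045,.055,.055],[.045,-.055,.055]]
print("block",*fitw(c,wb([(42,57),(737,57),(713,597),(60,597)]),B,[.48,.19,.2]))
K=[[-.02,-.021,.065],[-.02,.021,.065]]
print("collar",*fitw(c,wb([(252,224),(522,224)]),K,[.48,.19,.2]))
K=[[-.02,-.021,.065],[-.02,.021,.065],[.011,-.022,.115],[.011,.022,.115],[-.011,-.022,.115],[-.011,.022,.115]]
print("tw",*fitw(c,wb([(252,224),(522,224),(220,519),(552,521),(220,364),(552,366)]),K,[.48,.19,.2]))
for p in([.4835,.1885,.208],[.4835,.1897,.208]):print(np.c_[projw(c,T(p,K+[[0,0,.132]]))]-np.array([260,128]))
print(wb([(252,224),(522,224),(220,519),(552,521),(220,364),(552,366),(392,510)])-[260,128])
# jig
J=[[-.05,-.035,.024],[-.05,.035,.024],[.05,.035,.024],[.05,-.035,.024]]
print("jig 3 corners",*fitw(c,wj([(172,55),(372,203),(262,558)]),J[:3],[.54,-.126,-.37]))
E
```

```text
cam [0.4047 0.1724 0.3691]
block [0.4831 0.1899 0.2077] 0.42053608620734134 [[-0.4059  0.3386]
 [ 0.1633  0.5855]
 [-0.1467 -0.453 ]
 [ 0.4013 -0.615 ]]
collar [0.483  0.1897 0.2098] 0.16574956027327298 [[-0.2343  0.0037]
 [ 0.2344  0.0039]]
tw [0.4829 0.1894 0.2049] 0.2834719176087736 [[-0.3213 -0.3204]
 [ 0.1543 -0.1218]
 [ 0.3183  0.3911]
 [-0.3776  0.3019]
 [-0.1927 -0.1017]
 [ 0.3924 -0.1737]]
[[36.9231 34.2116]
 [78.9238 34.2703]
 [32.5981 80.353 ]
 [82.9528 80.4275]
 [31.9764 56.0465]
 [83.6152 56.12  ]
 [57.7305 74.7262]]
[[38.0972 34.4492]
 [80.0899 34.5211]
 [33.9429 80.6234]
 [84.2824 80.6944]
 [33.3543 56.3247]
 [84.9794 56.4065]
 [59.1823 75.0185]]
[[38.3462 34.0385]
 [79.8846 34.0385]
 [33.4231 79.4231]
 [84.5    79.7308]
 [33.4231 55.5769]
 [84.5    55.8846]
 [59.8846 78.0385]]
jig 3 corners [ 0.5416 -0.1263 -0.3714] 0.15586485339996084 [[-0.1471  0.0494]
 [ 0.262  -0.1215]
 [-0.1675  0.1011]]
```

Run:
```python
from h import *
st(); print(delta([.483,.1895,.115],.207))
```

```text
t 1.6 pos [0.4829 0.19   0.2006] yaw 0.2098 zax [ 1.0e-04  1.6e-03 -1.0e+00] F [-0.74  0.19  0.41] M [-0.02  -0.056  0.013] w 85.07 q [ 0.23 -0.2   1.86  0.    1.48 -1.55]
(array([ 0.0001, -0.0006,  0.0856]), array([0.0016, 0.0005, 0.0028]))
```

>>> step_arm:
  deltas:
    - [0,0,0.043,0.0016,0.0005,0,-0.6]
    - [0,0,0.0855,0.0016,0.0005,0,-0.35]
    - [0,0,0.0855,0.0016,0.0005,0,-0.3]
    - [0,0,0.0855,0.0016,0.0005,0,-0.3]
    - [0,0,0.0855,0.0016,0.0005,0,-0.3]
    - [0,0,0.0855,0.0016,0.0005,0,-0.3]

```text
time: 2.2
tool_pos: [0.4855, 0.1898, 0.1183]
tool_rot: [0.003, -0.104, 0.995, 0.0]
contact_force: [0.4, 1.3, 0.3]
gripper_width: 0.647
```

Run:
```python
from h import *
import cv2
st(); 
im=manip.grab_frame("wrist");cv2.imwrite("pics/w2.png",im[:,:,::-1]);st();print(delta([.483,.1895,.092],.207))
```

```text
t 2.2 pos [0.4855 0.1898 0.1183] yaw 0.2087 zax [ 5.2e-03  9.0e-04 -1.0e+00] F [0.44 1.33 0.35] M [-0.011 -0.009  0.019] w 54.98 q [ 0.23 -0.13  1.94 -0.    1.32 -1.55]
t 2.25 pos [0.4853 0.1896 0.1179] yaw 0.2084 zax [ 4.7e-03  8.0e-04 -1.0e+00] F [ 0.02 -0.17 -0.25] M [-0.    -0.011 -0.027] w 55.1 q [ 0.23 -0.13  1.94 -0.    1.32 -1.55]
(array([0.0024, 0.0003, 0.0259]), array([-0.0002,  0.0048,  0.0015]))
```

View pics/w2.png

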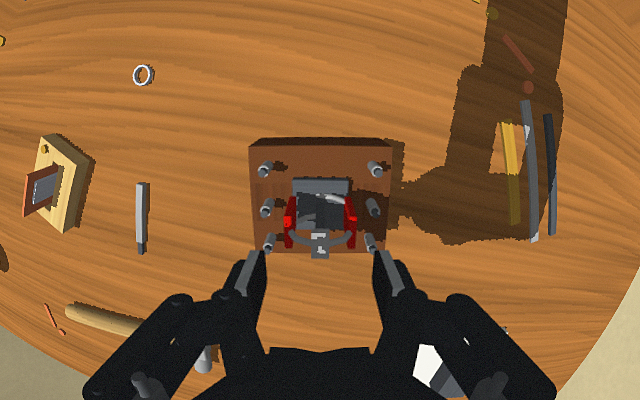

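>>> step_arm:
  deltas:
    - [0,0,0.012,0,0,0,-0.3]
    - [0,0,0.023,0,0,0,-0.3]
    - [0,0,0.023,0,0,0,-0.3]
    - [0,0,0.023,0,0,0,-0.3]
    - [0,0,0.023,0,0,0,-0.3]
    - [0,0,0.023,0,0,0,-0.3]
    - [0,0,0.023,0,0,0,-0.3]

```text
time: 2.95
tool_pos: [0.484, 0.1892, 0.0926]
tool_rot: [0.001, -0.104, 0.995, -0.0]
contact_force: [0.1, 1.1, -0.2]
gripper_width: 0.65
```

Run:
```python
from h import *
st();print(delta([.483,.1895,.092],.207))
```

```text
t 2.95 pos [0.484  0.1892 0.0926] yaw 0.2082 zax [ 0.0011 -0.     -1.    ] F [ 0.13  1.12 -0.23] M [-0.015  0.051  0.012] w 55.28 q [ 0.23 -0.1   1.96 -0.    1.28 -1.55]
(array([0.0009, 0.0005, 0.0006]), array([-0.0003,  0.0011,  0.0012]))
```

>>> step_arm:
  deltas:
    - [0,0,0,0,0,0,-0.1]
    - [0,0,0,0,0,0,0]
    - [0,0,0,0,0,0,0.15]
    - [0,0,0,0,0,0,0.3]
    - [0,0,0,0,0,0,0.45]
    - [0,0,0,0,0,0,0.6]
    - [0,0,0,0,0,0,0.6]
    - [0,0,0,0,0,0,0.6]

```text
time: 3.75
tool_pos: [0.4837, 0.1891, 0.0922]
tool_rot: [0.0, -0.104, 0.995, -0.0]
contact_force: [-0.9, 0.0, -0.8]
gripper_width: 0.2
```

Run:
```python
from h import *
import cv2
st(); im=manip.grab_frame("wrist");cv2.imwrite("pics/w3.png",im[:,:,::-1]);st()
```

```text
t 3.75 pos [0.4837 0.1891 0.0922] yaw 0.2083 zax [ 3.e-04 -2.e-04 -1.e+00] F [-0.88  0.03 -0.83] M [-0.023  0.037 -0.004] w 17.03 q [ 0.23 -0.1   1.96 -0.    1.28 -1.55]
t 3.8 pos [0.4837 0.1891 0.0922] yaw 0.2082 zax [ 4.e-04 -2.e-04 -1.e+00] F [-0.02 -0.7   0.47] M [-0.    -0.027 -0.025] w 17.12 q [ 0.23 -0.1   1.96 -0.    1.28 -1.55]
```

View pics/w3.png

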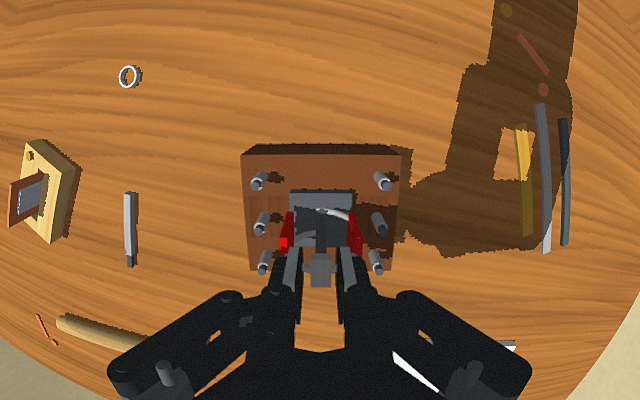

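Run:
```python
from h import *
import cv2
np.set_printoptions(precision=1,suppress=True)
c=manip.get_calibration("wrist")
t=[.483,.1895,.207]
P=[[0,0,.084],[0,0,.092],[0,0,.132],[-.011,.022,.115],[.011,.022,.115],[-.011,-.022,.115],[-.011,.022,.075],[-.02,.021,.065]]
print(projw(c,T(t,P)))
im=cv2.imread("pics/w3.png");cv2.imwrite("pics/w3z.png",cv2.resize(im[140:340,230:410],None,fx=3,fy=3,interpolation=cv2.INTER_CUBIC))
im=manip.grab_frame("scene")[:,:,::-1];cv2.imwrite("pics/s3z.png",cv2.resize(im[130:280,370:510],None,fx=4,fy=4,interpolation=cv2.INTER_CUBIC))
```

```text
[[320.4 232.4]
 [320.5 237.8]
 [320.8 272.8]
 [362.8 237.4]
 [360.4 273.2]
 [278.6 237.3]
 [354.7 210.9]
 [352.1 193. ]]
```

View pics/w3z.png

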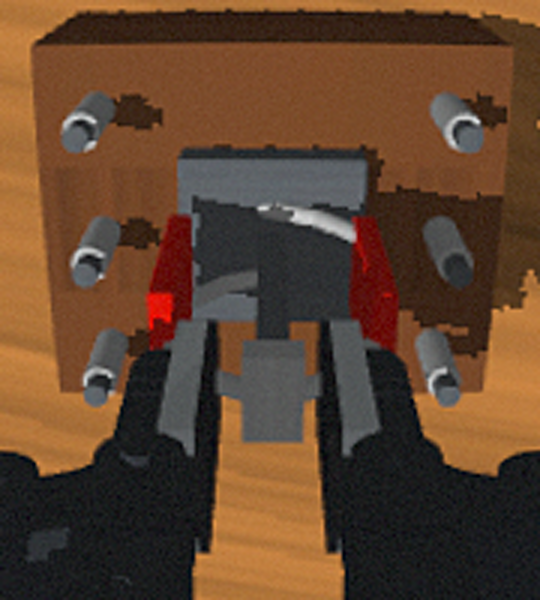

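View pics/s3z.png

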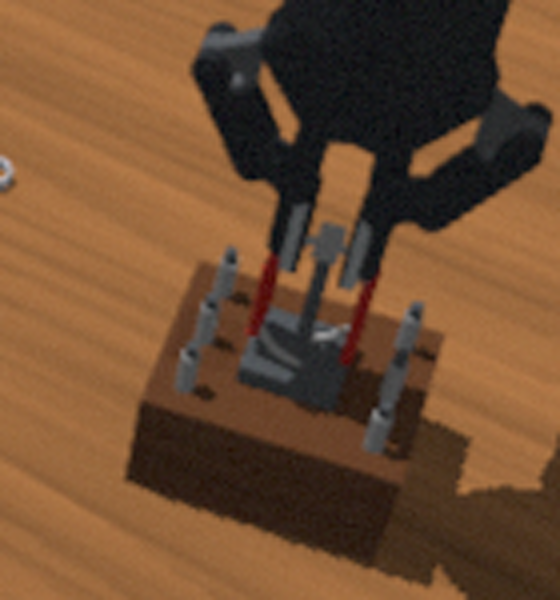

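Run:
```python
from h import *
import cv2
np.set_printoptions(precision=4,suppress=True)
c=manip.get_calibration("wrist")
for w,s in(((295,247),(442.5,197)),((346,247),(456.5,201))):
    r=least_squares(lambda X:np.r_[(projw(c,X)-w).ravel(),(proj("scene",X)-s).ravel()],[.48,.19,.1]);print(r.x,r.fun)
p,_=None,None
s,r=tool()
for d in(-.02,0,.008): print(d,proj("scene",s["tool_pos"]+r.apply([0,0,d])),(proj("scene",s["tool_pos"]+r.apply([0,0,d]))-[370,130])*4)
im=cv2.imread("pics/s3z.png");cv2.imwrite("pics/s3zz.png",cv2.resize(im[150:450,180:460],None,fx=2,fy=2,interpolation=cv2.INTER_CUBIC))
st()
```

```text
[0.4848 0.1755 0.1065] [ 0.4615 -0.0115 -1.2284 -0.4779]
[0.479  0.2028 0.1067] [-0.6331  0.0297  1.7311  0.3722]
-0.02 [[449.8743 197.1856]] [[319.4971 268.7422]]
0 [[447.5142 205.6046]] [[310.0569 302.4185]]
0.008 [[446.5943 208.8861]] [[306.3774 315.5445]]
t 3.85 pos [0.4837 0.1891 0.0922] yaw 0.2083 zax [ 0.0004 -0.0002 -1.    ] F [1.11 0.65 0.19] M [ 0.012 -0.055  0.03 ] w 16.98 q [ 0.23 -0.1   1.96 -0.    1.28 -1.55]
```

View pics/s3zz.png

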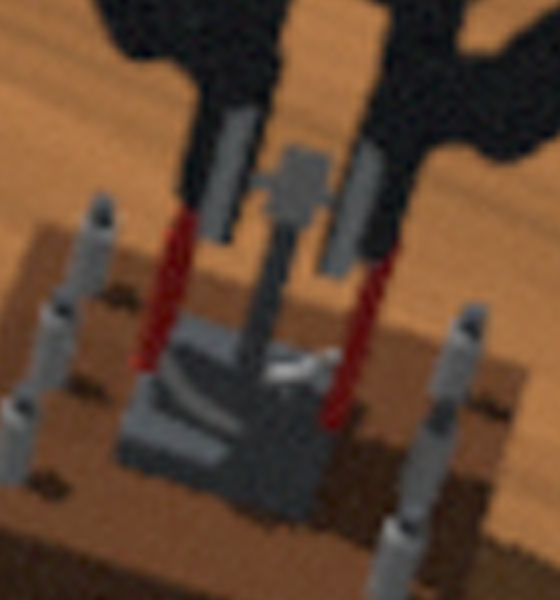

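Run:
```python
from h import *
import cv2
np.set_printoptions(precision=4,suppress=True)
c=manip.get_calibration("wrist"); s,r=tool()
im=cv2.imread("pics/w3.png");cv2.imwrite("pics/w3f.png",cv2.resize(im[220:330,270:370],None,fx=5.4,fy=5.4,interpolation=cv2.INTER_CUBIC))
for X in(-.011,0,.011):
  for Z in(.008,0,-.011,-.02,-.03,-.04):
    print(X,Z,projw(c,s["tool_pos"]+r.apply([[X,.0085,Z],[X,-.0085,Z]])).ravel())
```

```text
-0.011 0.008 [332.8708 249.0455 306.298  249.0295]
-0.011 0 [333.3926 254.9679 305.8117 254.9521]
-0.011 -0.011 [334.1712 263.8561 305.086  263.8409]
-0.011 -0.02 [334.8669 271.8494 304.4375 271.835 ]
-0.011 -0.03 [335.7091 281.595  303.6522 281.5819]
-0.011 -0.04 [336.6327 292.3706 302.7908 292.3593]
0 0.008 [333.1954 233.4455 306.0253 233.4275]
0 0 [333.7515 238.9251 305.5084 238.9072]
0 -0.011 [334.5857 247.1883 304.7328 247.1707]
0 -0.02 [335.3357 254.6616 304.0355 254.6446]
0 -0.03 [336.2499 263.8298 303.1854 263.8138]
0 -0.04 [337.2604 274.0421 302.2453 274.0277]
0.011 0.008 [333.5085 217.099  305.7641 217.0788]
0.011 0 [334.0989 222.0525 305.2167 222.0321]
0.011 -0.011 [334.9891 229.5569 304.3912 229.5365]
0.011 -0.02 [335.7943 236.3816 303.6444 236.3615]
0.011 -0.03 [336.7824 244.8052 302.7278 244.7857]
0.011 -0.04 [337.8837 254.2577 301.7061 254.2395]
```

View pics/w3f.png

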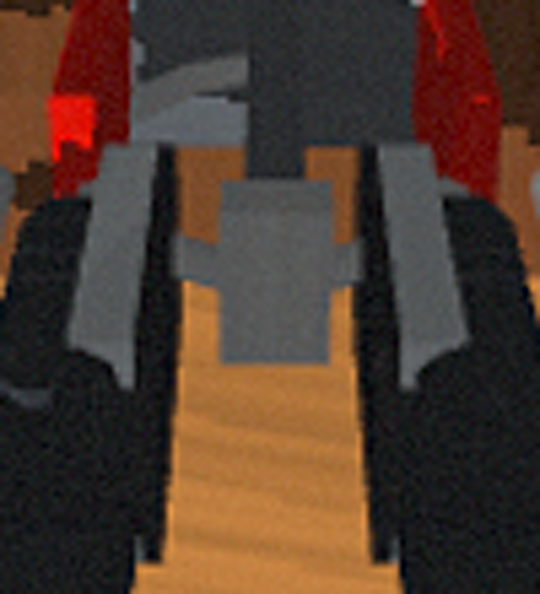

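>>> step_arm:
  deltas:
    - [0,0,0,0,0,0,-0.3]
    - [0,0,0,0,0,0,-0.3]
    - [0,0,0,0,0,0,-0.3]
    - [0,0,0,0,0,0,-0.3]

```text
time: 4.25
tool_pos: [0.4838, 0.1891, 0.0922]
tool_rot: [0.0, -0.104, 0.995, -0.0]
contact_force: [-0.2, 0.4, -0.8]
gripper_width: 0.65
```

Run:
```python
from h import *
import cv2
np.set_printoptions(precision=1,suppress=True)
st();c=manip.get_calibration("wrist"); s,r=tool()
im=manip.grab_frame("wrist")[:,:,::-1]
cv2.imwrite("pics/w4f.png",cv2.resize(im[200:320,255:385],None,fx=5,fy=5,interpolation=cv2.INTER_CUBIC))
im=manip.grab_frame("scene")[:,:,::-1];cv2.imwrite("pics/s4z.png",cv2.resize(im[140:230,405:495],None,fx=7,fy=7,interpolation=cv2.INTER_CUBIC))
w=s["gripper_width"]*.0425
for X in(0,.011):
  for Z in(.008,0,-.01,-.02,-.03,-.04):
    print(X,Z,(projw(c,s["tool_pos"]+r.apply([[X,w,Z],[X,-w,Z]]))-[255,200]).ravel()*5)
for X in(0,-.011):
  for Z in(.008,0,-.01,-.02,-.03,-.04):
    print(X,Z,(proj("scene",s["tool_pos"]+r.apply([[X,w,Z],[X,-w,Z]]))-[405,140]).ravel()*7)
```

```text
t 4.25 pos [0.5 0.2 0.1] yaw 0.2082 zax [ 0. -0. -1.] F [-0.2  0.5 -0.8] M [ 0. -0. -0.] w 55.25 q [ 0.2 -0.1  2.  -0.   1.3 -1.6]
0 0.008 [542.5 166.4 103.6 166.1]
0 0 [551.1 193.6  95.2 193.3]
0 -0.01 [562.8 230.5  83.7 230.3]
0 -0.02 [575.7 271.3  71.1 271.1]
0 -0.03 [589.8 316.5  57.3 316.3]
0 -0.04 [605.4 366.7  42.  366.5]
0.011 0.008 [547.2  85.2  99.2  84.9]
0.011 0 [556.3 109.8  90.2 109.4]
0.011 -0.01 [568.8 143.3  78.  143. ]
0.011 -0.02 [582.6 180.6  64.6 180.3]
0.011 -0.03 [597.8 222.1  49.7 221.8]
0.011 -0.04 [614.7 268.6  33.1 268.3]
0 0.008 [407.4 517.2 177.2 448. ]
0 0 [414.8 494.2 182.8 425.1]
0 -0.01 [424.1 465.1 189.8 395.8]
0 -0.02 [433.7 435.3 197.  366.1]
0 -0.03 [443.4 405.1 204.3 335.7]
0 -0.04 [453.3 374.2 211.8 304.9]
-0.011 0.008 [397.1 549.2 165.2 478.9]
-0.011 0 [404.5 526.3 170.7 455.9]
-0.011 -0.01 [413.8 497.2 177.7 426.7]
-0.011 -0.02 [423.3 467.5 184.8 397. ]
-0.011 -0.03 [433.1 437.3 192.1 366.7]
-0.011 -0.04 [443.  406.4 199.5 335.8]
```

View pics/w4f.png

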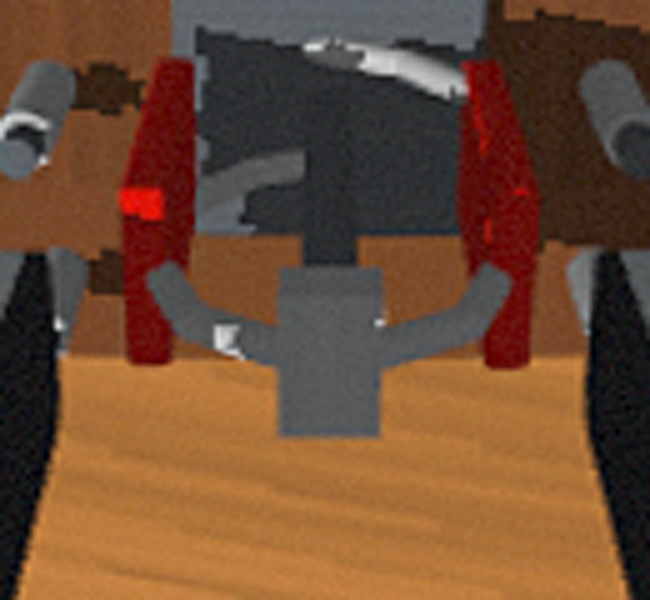

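View pics/s4z.png

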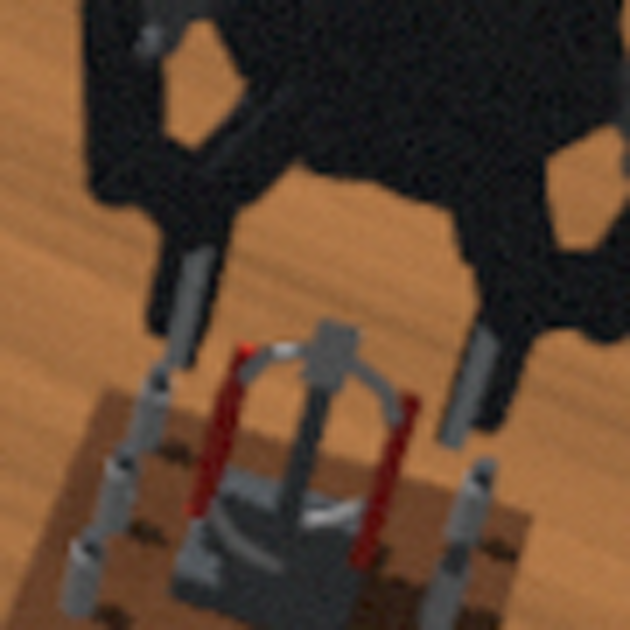

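>>> step_arm:
  deltas:
    - [0,0,0.007,0,0,0,-0.3]
    - [0,0,0.014,0,0,0,-0.3]
    - [0,0,0.02,0,0,0,-0.3]
    - [0,0,0.022,0,0,0,-0.3]
    - [0,0,0.022,0,0,0,-0.3]
    - [0,0,0.022,0,0,0,-0.3]
    - [0,0,0.022,0,0,0,-0.3]

```text
time: 5.05
tool_pos: [0.484, 0.1892, 0.0706]
tool_rot: [0.001, -0.104, 0.995, -0.0]
contact_force: [-0.7, 0.4, -0.2]
gripper_width: 0.651
```

Run:
```python
from h import *
import cv2
st();im=manip.grab_frame("wrist")[:,:,::-1]
cv2.imwrite("pics/w5f.png",cv2.resize(im[180:320,235:405],None,fx=4,fy=4,interpolation=cv2.INTER_CUBIC))
im=manip.grab_frame("scene")[:,:,::-1];cv2.imwrite("pics/s5z.png",cv2.resize(im[140:230,405:495],None,fx=6,fy=6,interpolation=cv2.INTER_CUBIC))
```

```text
t 5.05 pos [0.484  0.1892 0.0706] yaw 0.2082 zax [ 0.0011 -0.     -1.    ] F [-0.68  0.39 -0.23] M [-0.035 -0.008 -0.038] w 55.32 q [ 0.23 -0.07  1.98 -0.    1.24 -1.55]
```

View pics/w5f.png

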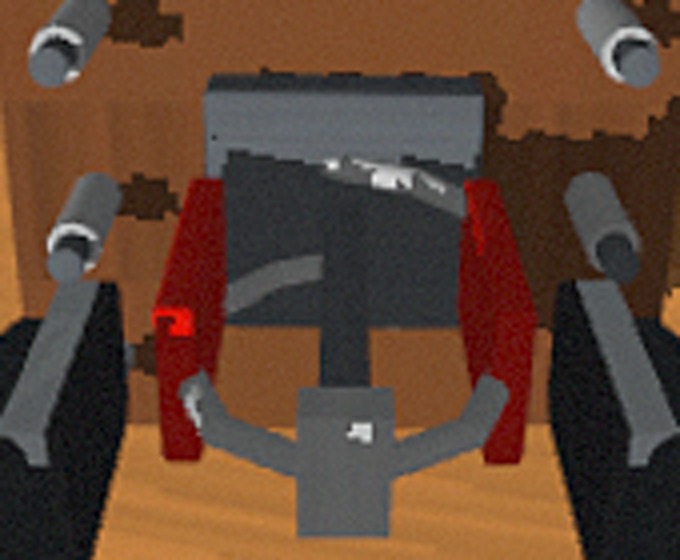

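View pics/s5z.png

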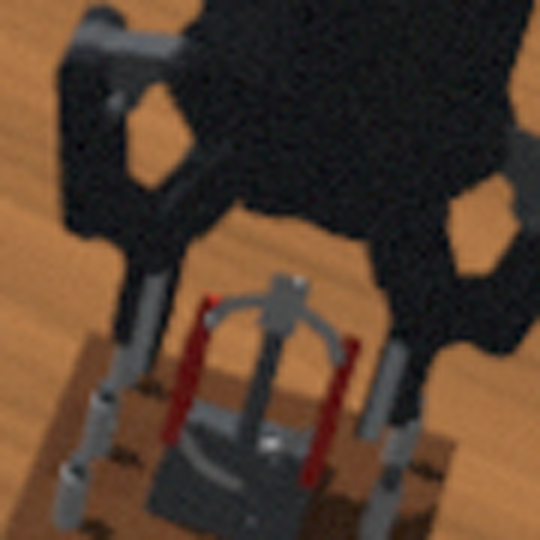

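>>> step_arm:
  deltas:
    - [0,0,0.006,0,0,0,-0.3]
    - [0,0,0.012,0,0,0,-0.3]
    - [0,0,0.012,0,0,0,-0.3]
    - [0,0,0.012,0,0,0,-0.3]
    - [0,0,0.012,0,0,0,-0.15]
    - [0,0,0.012,0,0,0,-0.1]
    - [0,0,0.012,0,0,0,-0.1]

```text
time: 5.85
tool_pos: [0.4839, 0.1891, 0.0584]
tool_rot: [0.0, -0.104, 0.995, -0.0]
contact_force: [-0.2, -0.9, -0.0]
gripper_width: 0.549
```

Run:
```python
from h import *
import cv2
st();im=manip.grab_frame("wrist")[:,:,::-1]
cv2.imwrite("pics/w6f.png",cv2.resize(im[180:320,235:405],None,fx=4,fy=4,interpolation=cv2.INTER_CUBIC))
im=manip.grab_frame("scene")[:,:,::-1];cv2.imwrite("pics/s6z.png",cv2.resize(im[140:230,405:495],None,fx=6,fy=6,interpolation=cv2.INTER_CUBIC))
```

```text
t 5.85 pos [0.4839 0.1891 0.0584] yaw 0.2082 zax [ 8.e-04 -1.e-04 -1.e+00] F [-0.21 -0.9  -0.02] M [ 0.009 -0.011 -0.005] w 46.67 q [ 0.23 -0.06  1.98 -0.    1.22 -1.55]
```

View pics/w6f.png

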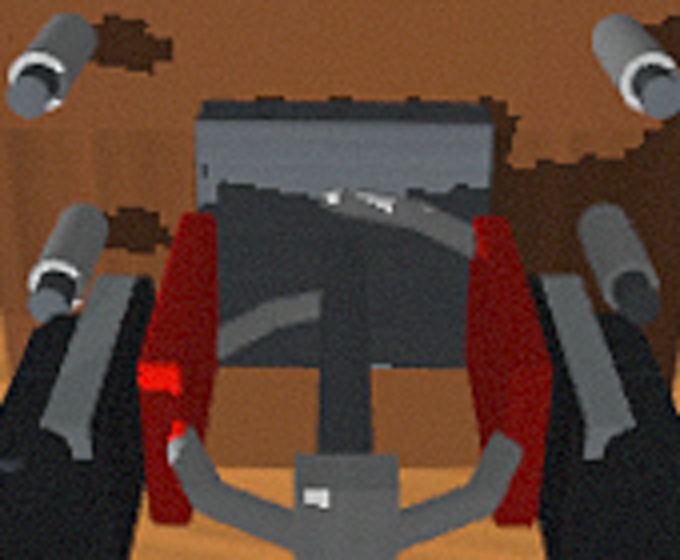

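View pics/s6z.png

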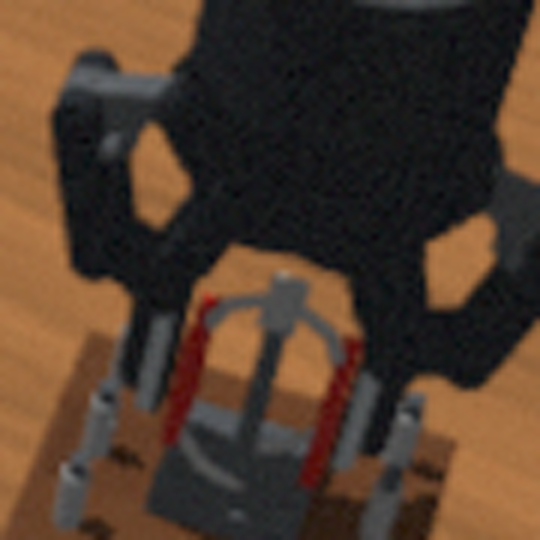

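>>> step_arm:
  deltas:
    - [0,0,0.003,0,0,0,-0.1]
    - [0,0,0.005,0,0,0,-0.1]
    - [0,0,0.005,0,0,0,-0.1]
    - [0,0,0.005,0,0,0,-0.1]
    - [0,0,0.005,0,0,0,0.0]
    - [0,0,0.005,0,0,0,0.1]
    - [0,0,0.005,0,0,0,0.2]
    - [0,0,0.005,0,0,0,0.3]
    - [0,0,0.005,0,0,0,0.4]
    - [0,0,0.005,0,0,0,0.5]
    - [0,0,0.005,0,0,0,0.5]

```text
time: 7.05
tool_pos: [0.4846, 0.1893, 0.0557]
tool_rot: [0.001, -0.104, 0.995, -0.0]
contact_force: [-5.2, -1.3, 12.5]
gripper_width: 0.264
```

Run:
```python
from h import *
import cv2
st();im=manip.grab_frame("wrist")[:,:,::-1]
cv2.imwrite("pics/w7f.png",cv2.resize(im[180:320,235:405],None,fx=4,fy=4,interpolation=cv2.INTER_CUBIC));st()
```

```text
t 7.05 pos [0.4846 0.1893 0.0557] yaw 0.2084 zax [ 1.5e-03 -1.0e-04 -1.0e+00] F [-5.17 -1.27 12.52] M [-0.288  0.894 -0.04 ] w 22.41 q [ 0.23 -0.05  1.98 -0.    1.21 -1.55]
t 7.1 pos [0.4846 0.1893 0.0557] yaw 0.2083 zax [ 1.5e-03 -1.0e-04 -1.0e+00] F [-5.2  -1.18 11.82] M [-0.22   0.901  0.022] w 22.54 q [ 0.23 -0.05  1.98 -0.    1.21 -1.55]
```

View pics/w7f.png

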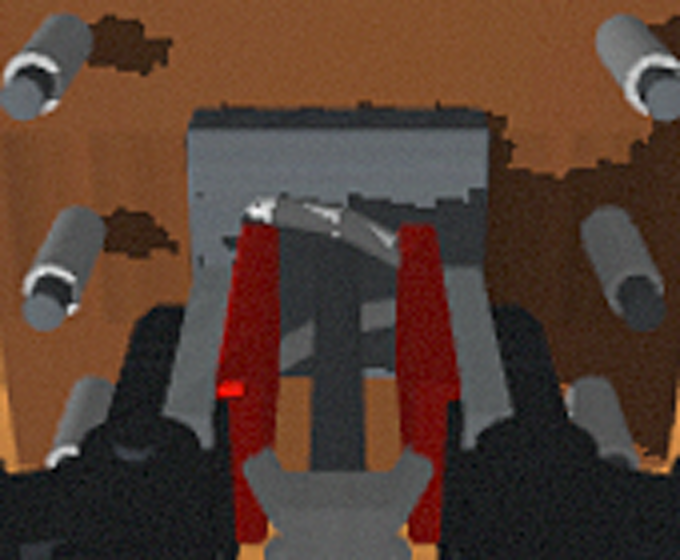

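>>> step_arm:
  deltas:
    - [0,0,0,0,0,0,0.5]
    - [0,0,-0.004,0,0,0,0.5]
    - [0,0,-0.008,0,0,0,0.5]
    - [0,0,-0.012,0,0,0,0.5]
    - [0,0,-0.012,0,0,0,0.5]
    - [0,0,-0.012,0,0,0,0.5]

```text
time: 7.7
tool_pos: [0.4836, 0.1891, 0.065]
tool_rot: [0.0, -0.104, 0.995, -0.0]
contact_force: [0.1, -0.4, -0.9]
gripper_width: 0.262
```

Run:
```python
from h import *
import cv2
st();im=manip.grab_frame("wrist")[:,:,::-1]
cv2.imwrite("pics/w8f.png",cv2.resize(im[180:320,235:405],None,fx=4,fy=4,interpolation=cv2.INTER_CUBIC));
im=manip.grab_frame("scene")[:,:,::-1];cv2.imwrite("pics/s8z.png",cv2.resize(im[140:230,405:495],None,fx=6,fy=6,interpolation=cv2.INTER_CUBIC))
```

```text
t 7.7 pos [0.4836 0.1891 0.065 ] yaw 0.2082 zax [ 2.e-04 -2.e-04 -1.e+00] F [ 0.11 -0.36 -0.89] M [-0.015  0.065  0.033] w 22.27 q [ 0.23 -0.07  1.98 -0.    1.23 -1.55]
```

View pics/w8f.png

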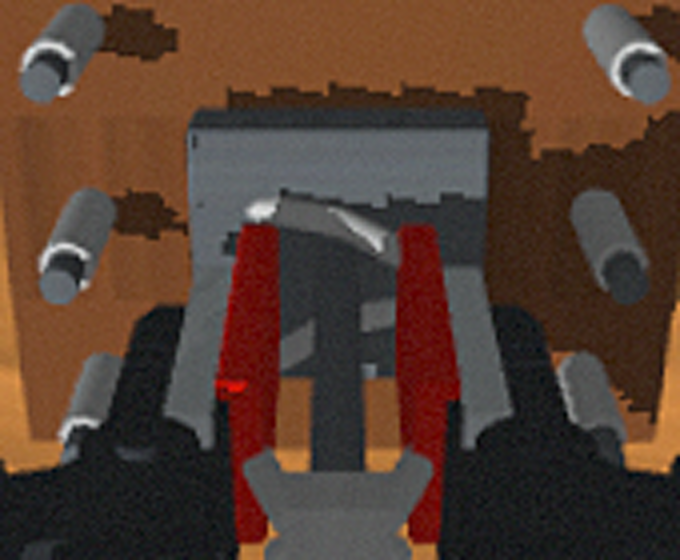

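View pics/s8z.png

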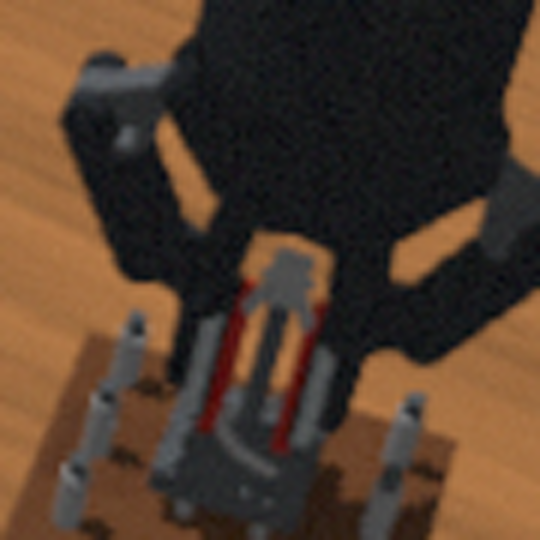

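Run:
```python
from h import *
np.set_printoptions(precision=4,suppress=True)
c=manip.get_calibration("wrist"); s,r=tool()
for z in(.0635,.0645,.0655):
    p,e,f=fitw(c,px([(189,128),(488,128)],(235,180),4),[[-.02,-.021,z+.01],[-.02,.021,z+.01]],[.48,.19,.2]);print(z,p,e,f.ravel(),r.inv().apply(np.array([p[0],p[1],z])-s["tool_pos"]))
```

```text
0.0635 [0.4828 0.1887 0.2092] 0.384823785871497 [-0.5437  0.0238  0.5437  0.0239] [ 0.0007 -0.0002  0.0013]
0.0645 [0.4825 0.1886 0.2092] 0.5515642354763913 [-0.7792  0.0343  0.7793  0.0344] [ 0.0011 -0.0002  0.0003]
0.0655 [0.4821 0.1885 0.2092] 0.7203785929871068 [-1.0177  0.0451  1.0178  0.0452] [ 0.0014 -0.0002 -0.0007]
```

>>> step_arm:
  deltas:
    - [0,0,-0.03,0,0,0,0.5]
    - [0,0,-0.06,0,0,0,0.5]
    - [0,0,-0.095,0,0,0,0.5]
    - [0,0,-0.095,0,0,0,0.5]
    - [0,0,-0.095,0,0,0,0.5]
    - [0,0,-0.095,0,0,0,0.5]

```text
time: 8.4
tool_pos: [0.4826, 0.1889, 0.1584]
tool_rot: [-0.001, -0.104, 0.995, -0.0]
contact_force: [-1.2, -0.1, -1.3]
gripper_width: 0.261
```

Run:
```python
from h import *
st()
j=np.array([.5416,-.126,-.371]);P=T(j,[[-.0045-.0,0.0007,.16]])[0];print(P)
print(delta(P,j[2]))
```

```text
t 8.4 pos [0.4826 0.1889 0.1584] yaw 0.2082 zax [-2.5e-03 -9.0e-04 -1.0e+00] F [-1.19 -0.09 -1.31] M [0.008 0.081 0.018] w 22.21 q [ 0.23 -0.17  1.91 -0.    1.41 -1.55]
[ 0.53765994 -0.12371616  0.16      ]
(array([ 0.0108, -0.3172, -0.0015]), array([-0.0011, -0.0025,  0.5792]))
```

>>> step_arm:
  deltas:
    - [0.0108,-0.03,0,0,0,0.08,0.5]
    - [0.0108,-0.075,0,0,0,0.2,0.5]
    - [0.0108,-0.12,0,0,0,0.32,0.5]
    - [0.0108,-0.165,0,0,0,0.44,0.5]
    - [0.0108,-0.21,0,0,0,0.53,0.5]
    - [0.0108,-0.25,0,0,0,0.579,0.5]
    - [0.0108,-0.285,0,0,0,0.579,0.5]
    - [0.0108,-0.307,0,0,0,0.579,0.5]
    - [0.0108,-0.317,0,0,0,0.579,0.5]
    - [0.0108,-0.317,0,0,0,0.579,0.5]
    - [0.0108,-0.317,0,0,0,0.579,0.5]
    - [0.0108,-0.317,0,0,0,0.579,0.5]
    - [0.0108,-0.317,0,0,0,0.579,0.5]

```text
time: 9.7
tool_pos: [0.5386, -0.1221, 0.1602]
tool_rot: [0.0, 0.184, 0.983, 0.0]
contact_force: [0.2, -1.0, -0.9]
gripper_width: 0.265
```

Run:
```python
from h import *
import cv2,json
st();c=manip.get_calibration("wrist");json.dump({k:np.array(v).tolist() for k,v in c.items()},open("c9.json","w"))
im=manip.grab_frame("wrist")[:,:,::-1]
cv2.imwrite("pics/w9.png",im)
cv2.imwrite("pics/w9f.png",cv2.resize(im[100:300,225:415],None,fx=4,fy=4,interpolation=cv2.INTER_CUBIC)[:600]);
im=manip.grab_frame("scene")[:,:,::-1];cv2.imwrite("pics/s9z.png",cv2.resize(im[110:220,220:350],None,fx=6,fy=5.4,interpolation=cv2.INTER_CUBIC))
im=manip.grab_frame("top")[:,:,::-1];cv2.imwrite("pics/t9z.png",im[100:330,250:500])
```

```text
t 9.7 pos [ 0.5386 -0.1221  0.1602] yaw -0.3693 zax [ 3.e-04  0.e+00 -1.e+00] F [ 0.15 -1.02 -0.87] M [ 0.011  0.013 -0.028] w 22.51 q [-0.36 -0.09  1.83  0.    1.4  -1.56]
```

View pics/w9f.png

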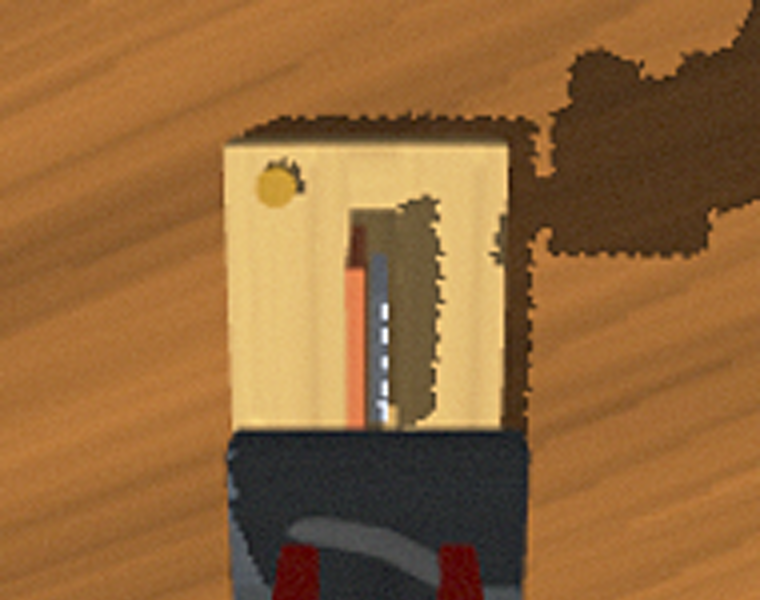

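View pics/s9z.png

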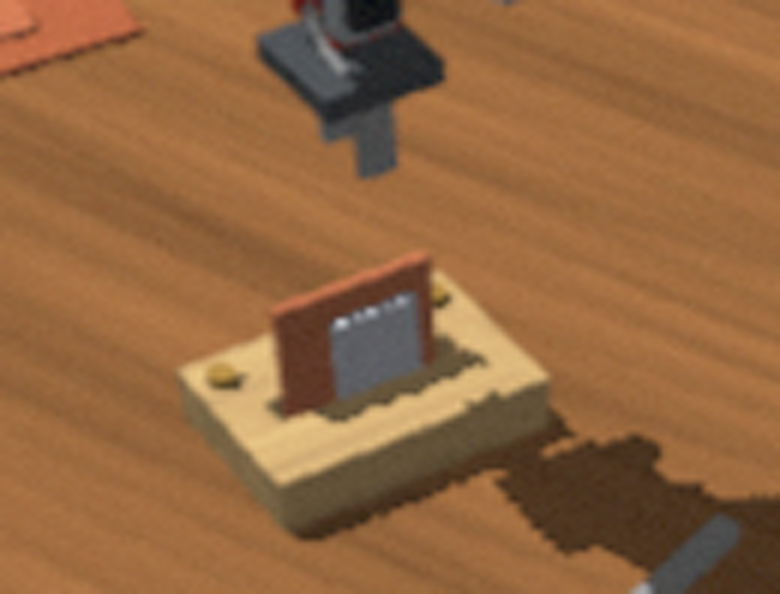

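Run:
```python
from h import *
import json,cv2
np.set_printoptions(precision=4,suppress=True)
c=json.load(open("c9.json"))
w=lambda p:px(p,(225,100),4)
J=[[-.05,-.035,.024],[-.05,.035,.024]]
j,e,f=fitw(c,w([(223,146),(510,146)]),J,[.54,-.126,-.37]);print("jig",j,e,f.ravel())
# side lines, check
for y in(-.035,.035):
  print((projw(c,T(j,[[x,y,.024] for x in(-.05,-.02,.0)]))-[225,100])*4)
# blank edge at z: columns at row 265/425
for z in(.060,.064,.068,.072,.076):
  def m(p,X): return T(j,[[p[0],p[1],z],[p[0],p[2],z]])
  q,e,f=fitw(c,w([(346,266),(366,266)]),[0],[-.028,-.004,0],m)
  print(z,"blank x,y0,y1",q)
def m(p,X): return T(j,[[p[0],p[1],.056]])
q,e,f=fitw(c,w([(388,305)]),[0],[-.02,.006],m);print("strip front at row305",q)
z=.16
p,e,f=fitw(c,w([(231,431),(528,431)]),[[-.02,-.021,z+.01],[-.02,.021,z+.01]],[.53,-.12,-.37]);print("tw",p,e)
im=cv2.imread("pics/w9.png");cv2.imwrite("pics/w9g.png",cv2.resize(im[140:210,295:345],None,fx=8,fy=8,interpolation=cv2.INTER_CUBIC))
```

```text
jig [ 0.5413 -0.1259 -0.3698] 0.3061453426207925 [ 0.4337 -0.0092 -0.432  -0.0089]
[[223.2348 144.4633]
 [226.1755 262.5934]
 [228.5462 338.936 ]]
[[506.7719 144.4646]
 [503.968  262.7445]
 [501.7542 339.1781]]
0.06 blank x,y0,y1 [-0.027  -0.0042  0.0002]
0.064 blank x,y0,y1 [-0.0279 -0.0041  0.0003]
0.068 blank x,y0,y1 [-0.0287 -0.004   0.0003]
0.072 blank x,y0,y1 [-0.0296 -0.0039  0.0003]
0.076 blank x,y0,y1 [-0.0304 -0.0038  0.0004]
strip front at row305 [-0.0171  0.0052]
tw [ 0.5355 -0.1204 -0.3686] 0.8786110200478215
```

View pics/w9g.png

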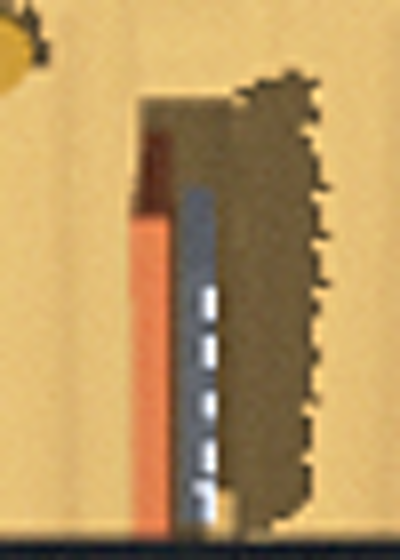

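Run:
```python
from h import *
np.set_printoptions(precision=4,suppress=True)
st();s,r=tool();j=np.array([.5414,-.126,-.370])
R2=R.from_euler("z",j[2]).inv();print("tool in jig",R2.apply(s["tool_pos"]-[j[0],j[1],0]))
print(delta(T(j,[[-.0035,.0006,.16]])[0],j[2]))
```

```text
t 9.85 pos [ 0.5387 -0.1226  0.1604] yaw -0.3698 zax [ 0.0006 -0.0002 -1.    ] F [-0.25  0.38 -0.11] M [ 0.04  -0.024  0.019] w 22.04 q [-0.36 -0.09  1.83  0.    1.4  -1.56]
tool in jig [-0.0038  0.0022  0.1604]
(array([-0.0003, -0.0016,  0.0004]), array([0.    , 0.0007, 0.0002]))
```

>>> step_arm:
  deltas:
    - [0,0,0.01,0,0,0,0.5]
    - [0,0,0.02,0,0,0,0.5]
    - [0,0,0.03,0,0,0,0.5]
    - [0,0,0.04,0,0,0,0.5]
    - [0,0,0.04,0,0,0,0.5]
    - [0,0,0.04,0,0,0,0.5]
    - [0,0,0.04,0,0,0,0.5]
    - [0,0,0.04,0,0,0,0.5]
    - [0,0,0.04,0,0,0,0.5]
    - [0,0,0.04,0,0,0,0.5]

```text
time: 10.85
tool_pos: [0.5389, -0.1234, 0.1207]
tool_rot: [0.001, 0.184, 0.983, -0.0]
contact_force: [-0.3, 0.4, -0.6]
gripper_width: 0.266
```

Run:
```python
from h import *
import cv2,json
np.set_printoptions(precision=4,suppress=True)
st();c=manip.get_calibration("wrist");json.dump({k:np.array(v).tolist() for k,v in c.items()},open("c10.json","w"))
s,r=tool();j=np.array([.5414,-.126,-.370])
R2=R.from_euler("z",j[2]).inv();print("tool in jig",R2.apply(s["tool_pos"]-[j[0],j[1],0]))
im=manip.grab_frame("wrist")[:,:,::-1]
cv2.imwrite("pics/w10.png",im)
cv2.imwrite("pics/w10f.png",cv2.resize(im[130:280,235:405],None,fx=4,fy=4,interpolation=cv2.INTER_CUBIC));
im=manip.grab_frame("scene")[:,:,::-1];cv2.imwrite("pics/s10.png",im);cv2.imwrite("pics/s10z.png",cv2.resize(im[130:220,230:330],None,fx=6.5,fy=6.5,interpolation=cv2.INTER_CUBIC))
```

```text
t 10.85 pos [ 0.5389 -0.1234  0.1207] yaw -0.3708 zax [ 0.001  -0.0004 -1.    ] F [-0.26  0.38 -0.57] M [0.037 0.032 0.008] w 22.58 q [-0.36 -0.05  1.86 -0.    1.33 -1.56]
tool in jig [-0.0033  0.0016  0.1207]
```

View pics/w10f.png

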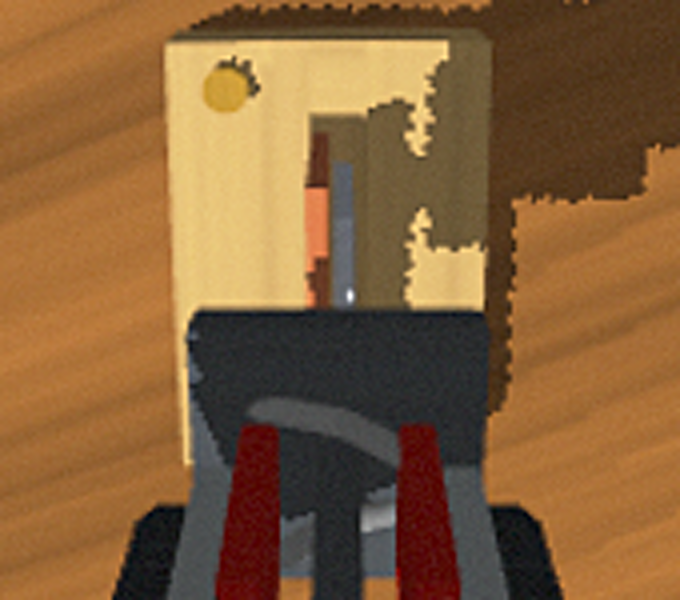

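View pics/s10z.png

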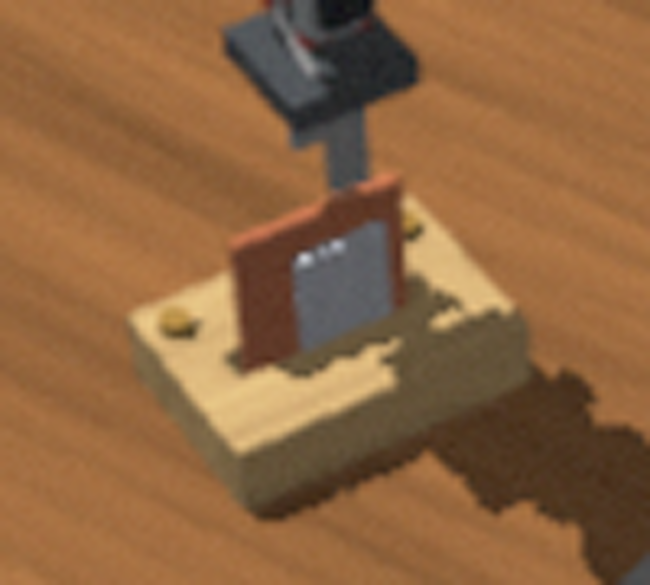

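>>> step_arm:
  deltas:
    - [0,-0.0015,0,0,0,0,0.5]
    - [0,-0.0015,0,0,0,0,0.5]
    - [0,-0.0015,0.005,0,0,0,0.5]
    - [0,-0.0015,0.01,0,0,0,0.5]
    - [0,-0.0015,0.015,0,0,0,0.5]
    - [0,-0.0015,0.02,0,0,0,0.5]
    - [0,-0.0015,0.025,0,0,0,0.5]
    - [0,-0.0015,0.03,0,0,0,0.5]
    - [0,-0.0015,0.03,0,0,0,0.5]
    - [0,-0.0015,0.03,0,0,0,0.5]

```text
time: 11.95
tool_pos: [0.5381, -0.1246, 0.0901]
tool_rot: [0.0, 0.184, 0.983, -0.0]
contact_force: [0.0, -0.1, -1.0]
gripper_width: 0.26
```

Run:
```python
from h import *
import cv2,json
np.set_printoptions(precision=4,suppress=True)
st()
s,r=tool();j=np.array([.5414,-.126,-.370])
R2=R.from_euler("z",j[2]).inv();print("tool in jig",R2.apply(s["tool_pos"]-[j[0],j[1],0]))
im=manip.grab_frame("wrist")[:,:,::-1]
cv2.imwrite("pics/w11f.png",cv2.resize(im[130:280,235:405],None,fx=4,fy=4,interpolation=cv2.INTER_CUBIC));
im=manip.grab_frame("scene")[:,:,::-1];cv2.imwrite("pics/s11z.png",cv2.resize(im[130:220,230:330],None,fx=6.5,fy=6.5,interpolation=cv2.INTER_CUBIC))
```

```text
t 11.95 pos [ 0.5381 -0.1246  0.0901] yaw -0.3708 zax [ 0.0001 -0.0001 -1.    ] F [ 0.   -0.09 -0.99] M [-0.003 -0.011  0.005] w 22.11 q [-0.36 -0.02  1.89 -0.    1.27 -1.56]
tool in jig [-0.0036  0.0001  0.0901]
```

View pics/w11f.png

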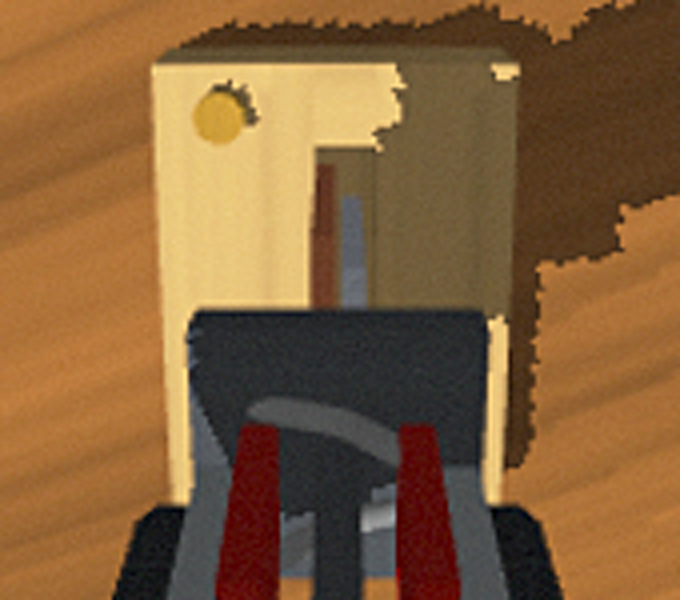

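View pics/s11z.png

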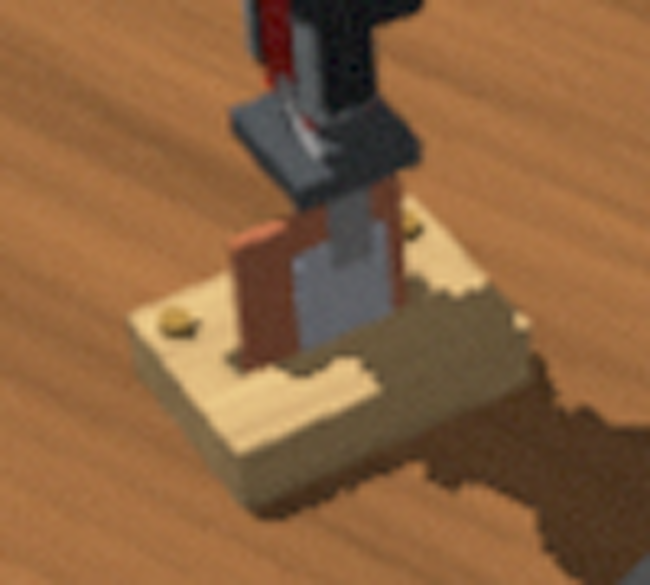

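>>> step_arm:
  deltas:
    - [0,0,0.003,0,0,0,0.5]
    - [0,0,0.006,0,0,0,0.5]
    - [0,0,0.009,0,0,0,0.5]
    - [0,0,0.01,0,0,0,0.5]
    - [0,0,0.01,0,0,0,0.5]

```text
time: 12.55
tool_pos: [0.5379, -0.1246, 0.0799]
tool_rot: [-0.0, 0.184, 0.983, -0.0]
contact_force: [0.3, -0.2, -0.9]
gripper_width: 0.26
```

>>> step_arm:
  deltas:
    - [0,0,0.001,0,0,0,0.5]
    - [0,0,0.002,0,0,0,0.5]
    - [0,0,0.002,0,0,0,0.5]
    - [0,0,0.002,0,0,0,0.5]

```text
time: 12.95
tool_pos: [0.5382, -0.1247, 0.0783]
tool_rot: [0.0, 0.184, 0.983, -0.0]
contact_force: [0.2, -1.1, -1.1]
gripper_width: 0.266
```

>>> step_arm:
  deltas:
    - [0,0,0.001,0,0,0,0.5]
    - [0,0,0.002,0,0,0,0.5]
    - [0,0,0.002,0,0,0,0.5]

```text
time: 13.25
tool_pos: [0.538, -0.1246, 0.076]
tool_rot: [0.0, 0.184, 0.983, -0.0]
contact_force: [-0.5, -0.8, -0.8]
gripper_width: 0.262
```

>>> step_arm:
  deltas:
    - [0,0,0.001,0,0,0,0.5]
    - [0,0,0.002,0,0,0,0.5]
    - [0,0,0.002,0,0,0,0.5]

```text
time: 13.55
tool_pos: [0.538, -0.1246, 0.074]
tool_rot: [0.0, 0.184, 0.983, -0.0]
contact_force: [0.2, -0.1, -0.7]
gripper_width: 0.26
```

>>> step_arm:
  deltas:
    - [0,0,0.001,0,0,0,0.5]
    - [0,0,0.002,0,0,0,0.5]
    - [0,0,0.002,0,0,0,0.5]

```text
time: 13.85
tool_pos: [0.538, -0.1246, 0.0721]
tool_rot: [0.0, 0.184, 0.983, -0.0]
contact_force: [0.1, -0.4, -0.2]
gripper_width: 0.262
```

Run:
```python
from h import *
import cv2
st()
im=manip.grab_frame("scene")[:,:,::-1];cv2.imwrite("pics/s12z.png",cv2.resize(im[130:220,230:330],None,fx=6.5,fy=6.5,interpolation=cv2.INTER_CUBIC));st()
```

```text
t 13.85 pos [ 0.538  -0.1246  0.0721] yaw -0.3708 zax [ 0.e+00 -1.e-04 -1.e+00] F [ 0.14 -0.38 -0.18] M [0.024 0.019 0.008] w 22.25 q [-0.36  0.    1.9  -0.    1.24 -1.56]
t 13.9 pos [ 0.538  -0.1246  0.0722] yaw -0.3708 zax [ 1.e-04 -1.e-04 -1.e+00] F [ 0.08 -1.05 -1.29] M [ 0.04   0.02  -0.049] w 21.98 q [-0.36  0.    1.9  -0.    1.24 -1.56]
```

View pics/s12z.png

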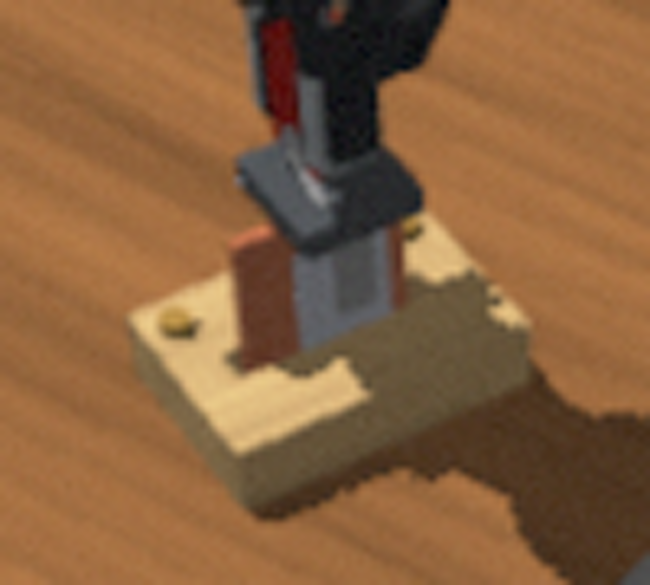

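>>> step_arm:
  deltas:
    - [0,0,0.001,0,0,0,0.5]
    - [0,0,0.002,0,0,0,0.5]
    - [0,0,0.002,0,0,0,0.5]

```text
time: 14.2
tool_pos: [0.5382, -0.1247, 0.0703]
tool_rot: [0.0, 0.184, 0.983, -0.0]
contact_force: [0.3, -0.4, 0.2]
gripper_width: 0.264
```

>>> step_arm:
  deltas:
    - [0,0,0.001,0,0,0,0.5]
    - [0,0,0.002,0,0,0,0.5]
    - [0,0,0.002,0,0,0,0.5]

```text
time: 14.5
tool_pos: [0.5382, -0.1247, 0.0682]
tool_rot: [0.0, 0.184, 0.983, -0.0]
contact_force: [-0.2, -0.3, -0.9]
gripper_width: 0.259
```

>>> step_arm:
  deltas:
    - [0,0,0.001,0,0,0,0.5]
    - [0,0,0.001,0,0,0,0.5]
    - [0,0,0.001,0,0,0,0.5]

```text
time: 14.8
tool_pos: [0.5382, -0.1247, 0.0674]
tool_rot: [0.0, 0.184, 0.983, -0.0]
contact_force: [-0.3, 1.2, 1.6]
gripper_width: 0.26
```

>>> step_arm:
  deltas:
    - [0,0,0.001,0,0,0,0.5]
    - [0,0,0.001,0,0,0,0.5]
    - [0,0,0.001,0,0,0,0.5]

```text
time: 15.1
tool_pos: [0.5384, -0.1247, 0.0668]
tool_rot: [0.0, 0.184, 0.983, -0.0]
contact_force: [-0.9, 0.4, 4.0]
gripper_width: 0.259
```

>>> step_arm:
  deltas:
    - [0,0,0.001,0,0,0,0.5]
    - [0,0,0.001,0,0,0,0.5]
    - [0,0,0.001,0,0,0,0.5]

```text
time: 15.4
tool_pos: [0.5385, -0.1248, 0.0663]
tool_rot: [0.0, 0.184, 0.983, -0.0]
contact_force: [-3.0, 0.8, 5.5]
gripper_width: 0.26
```

>>> step_arm:
  deltas:
    - [0,0,0.001,0,0,0,0.5]
    - [0,0,0.001,0,0,0,0.5]
    - [0,0,0.001,0,0,0,0.5]
    - [0,0,0.001,0,0,0,0.5]
    - [0,0,0.001,0,0,0,0.5]

```text
time: 15.9
tool_pos: [0.5387, -0.1249, 0.0658]
tool_rot: [0.001, 0.184, 0.983, -0.0]
contact_force: [-3.7, 1.2, 8.9]
gripper_width: 0.262
```

Run:
```python
from h import *
import cv2
np.set_printoptions(precision=4,suppress=True)
st()
s,r=tool();j=np.array([.5414,-.126,-.370])
R2=R.from_euler("z",j[2]).inv();print("tool in jig",R2.apply(s["tool_pos"]-[j[0],j[1],0]))
im=manip.grab_frame("wrist")[:,:,::-1]
cv2.imwrite("pics/w13f.png",cv2.resize(im[130:280,235:405],None,fx=4,fy=4,interpolation=cv2.INTER_CUBIC));
im=manip.grab_frame("scene")[:,:,::-1];cv2.imwrite("pics/s13z.png",cv2.resize(im[130:220,230:330],None,fx=6.5,fy=6.5,interpolation=cv2.INTER_CUBIC));st()
```

```text
t 15.9 pos [ 0.5387 -0.1249  0.0658] yaw -0.3707 zax [ 0.0011 -0.0006 -1.    ] F [-3.72  1.22  8.91] M [0.222 0.678 0.016] w 22.28 q [-0.36  0.01  1.9  -0.    1.23 -1.56]
tool in jig [-0.003   0.0001  0.0658]
t 16.0 pos [ 0.5386 -0.1249  0.0658] yaw -0.3707 zax [ 0.001  -0.0006 -1.    ] F [-2.43  2.1   9.51] M [ 0.2    0.601 -0.003] w 22.34 q [-0.36  0.01  1.9  -0.    1.23 -1.56]
```

View pics/s13z.png

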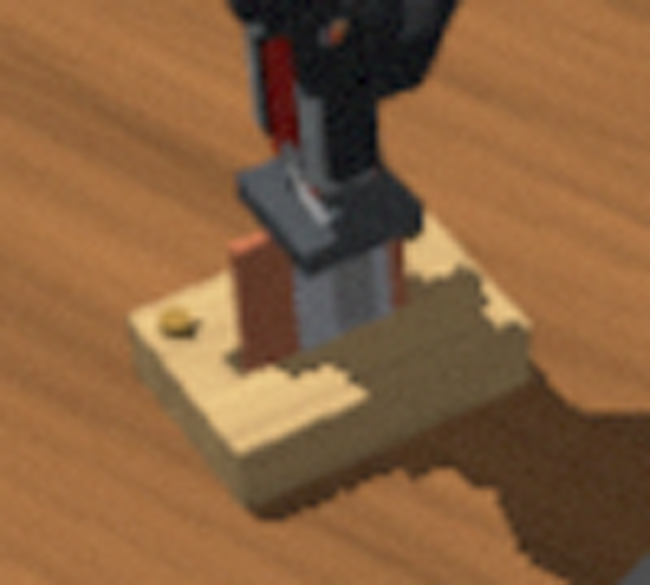

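View pics/w13f.png

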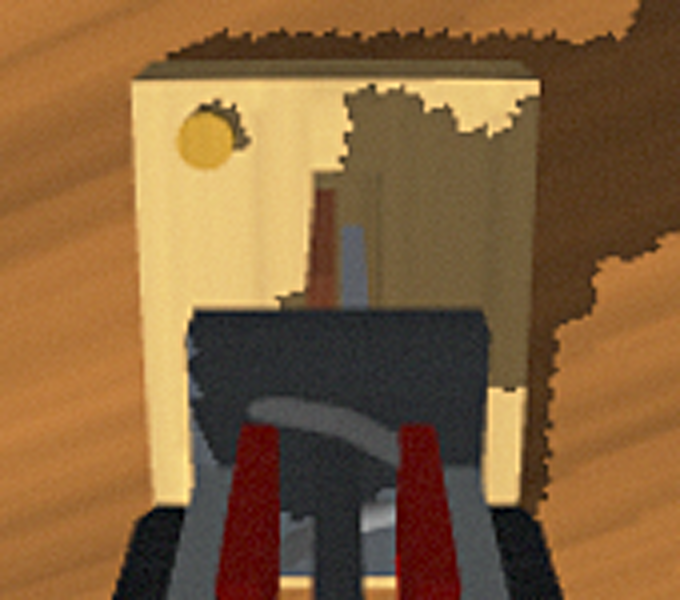

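>>> step_arm:
  deltas:
    - [0,0,0.0002,0,0,0,0.42]
    - [0,0,0.0004,0,0,0,0.36]
    - [0,0,0.0006,0,0,0,0.3]
    - [0,0,0.0006,0,0,0,0.3]

```text
time: 16.4
tool_pos: [0.5386, -0.1248, 0.0649]
tool_rot: [0.0, 0.184, 0.983, -0.0]
contact_force: [-3.9, 1.2, 7.8]
gripper_width: 0.357
```

>>> step_arm:
  deltas:
    - [0,0,0.0002,0,0,0,0.25]
    - [0,0,0.0004,0,0,0,0.2]
    - [0,0,0.0006,0,0,0,0.16]
    - [0,0,0.0006,0,0,0,0.16]

```text
time: 16.8
tool_pos: [0.5386, -0.1252, 0.0641]
tool_rot: [0.001, 0.184, 0.983, -0.001]
contact_force: [-3.0, 0.2, 6.0]
gripper_width: 0.42
```

Run:
```python
from h import *
import cv2
st()
im=manip.grab_frame("wrist")[:,:,::-1]
cv2.imwrite("pics/w14f.png",cv2.resize(im[130:280,235:405],None,fx=4,fy=4,interpolation=cv2.INTER_CUBIC))
```

```text
t 16.8 pos [ 0.5386 -0.1252  0.0641] yaw -0.3707 zax [ 0.0012 -0.0014 -1.    ] F [-3.04  0.18  6.01] M [-0.112  0.372  0.011] w 35.7 q [-0.36  0.01  1.9  -0.    1.22 -1.56]
```

View pics/w14f.png

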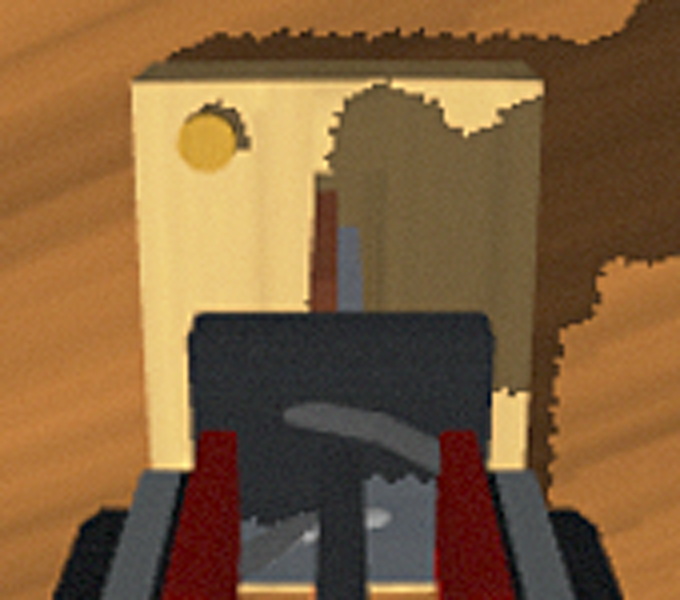

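>>> step_arm:
  deltas:
    - [0,0,0.0002,0,0,0,0.13]
    - [0,0,0.0003,0,0,0,0.1]
    - [0,0,0.0003,0,0,0,0.05]
    - [0,0,0.0003,0,0,0,-0.05]
    - [0,0,0.0003,0,0,0,-0.2]
    - [0,0,0.0003,0,0,0,-0.35]
    - [0,0,0.0003,0,0,0,-0.35]

```text
time: 17.55
tool_pos: [0.5381, -0.1247, 0.0627]
tool_rot: [0.0, 0.184, 0.983, -0.0]
contact_force: [0.9, -0.6, 0.5]
gripper_width: 0.676
```

Run:
```python
from h import *
import cv2
st()
im=manip.grab_frame("wrist")[:,:,::-1]
cv2.imwrite("pics/w15f.png",cv2.resize(im[130:280,235:405],None,fx=4,fy=4,interpolation=cv2.INTER_CUBIC))
im=manip.grab_frame("scene")[:,:,::-1];cv2.imwrite("pics/s15z.png",cv2.resize(im[130:220,230:330],None,fx=6.5,fy=6.5,interpolation=cv2.INTER_CUBIC));st()
```

```text
t 17.55 pos [ 0.5381 -0.1247  0.0627] yaw -0.3708 zax [ 3.e-04 -2.e-04 -1.e+00] F [ 0.92 -0.58  0.51] M [ 0.008 -0.022 -0.018] w 57.45 q [-0.36  0.01  1.9  -0.    1.22 -1.56]
t 17.65 pos [ 0.5382 -0.1247  0.0628] yaw -0.3708 zax [ 4.e-04 -2.e-04 -1.e+00] F [-0.23 -0.31  0.56] M [ 0.02 -0.03 -0.  ] w 57.44 q [-0.36  0.01  1.9  -0.    1.22 -1.56]
```

View pics/w15f.png

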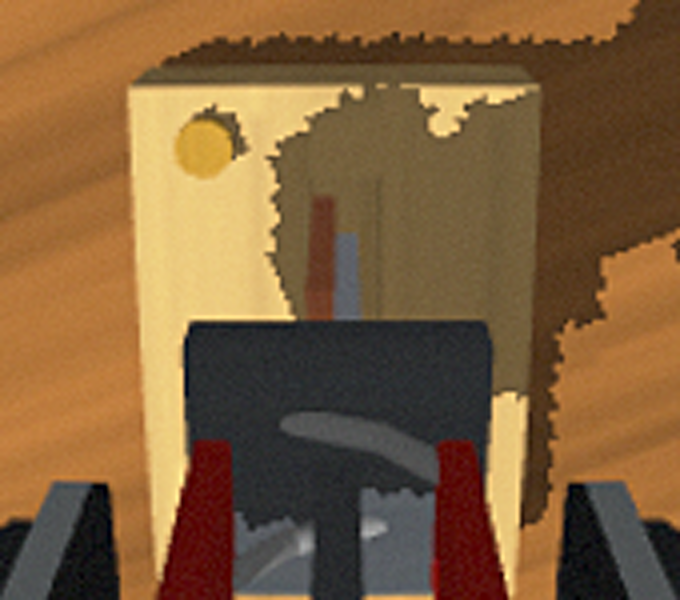

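View pics/s15z.png

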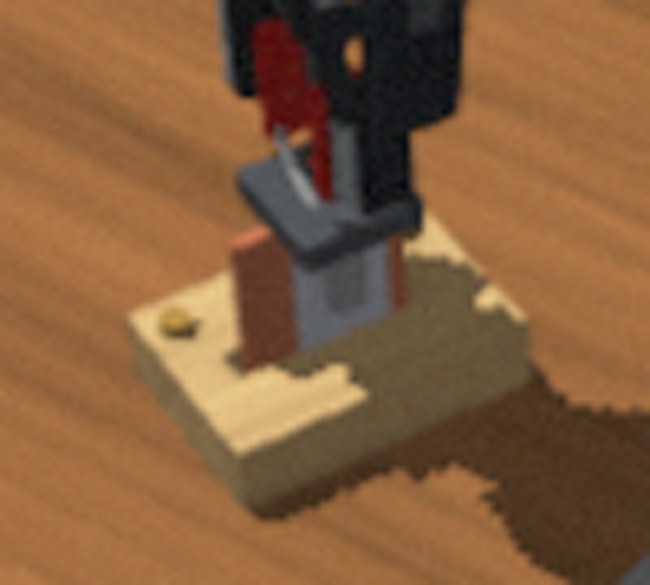

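>>> step_arm:
  deltas:
    - [0,0,-0.01,0,0,0,-0.35]
    - [0,0,-0.03,0,0,0,-0.35]
    - [0,0,-0.06,0,0,0,-0.35]
    - [0,0,-0.09,0,0,0,-0.35]
    - [0,0,-0.12,0,0,0,-0.35]
    - [-0.03,0,-0.15,0,0,0,-0.35]
    - [-0.06,0,-0.15,0,0,0,-0.35]
    - [0.06,0,-0.15,0,0,0,-0.35]
    - [0.06,0,-0.15,0,0,0,-0.35]
    - [0.06,0,-0.15,0,0,0,-0.35]
    - [0.06,0,-0.15,0,0,0,-0.35]
    - [0.06,0,-0.15,0,0,0,-0.35]
    - [0.06,0,-0.15,0,0,0,-0.35]

```text
time: 18.95
tool_pos: [0.4831, -0.1033, 0.2137]
tool_rot: [0.001, 0.184, 0.983, -0.0]
contact_force: [0.2, -0.2, -0.6]
gripper_width: 0.674
```

Run:
```python
from h import *
import cv2,json
st();c=manip.get_calibration("wrist");json.dump({k:np.array(v).tolist() for k,v in c.items()},open("c16.json","w"))
im=manip.grab_frame("wrist")[:,:,::-1]
cv2.imwrite("pics/w16.png",im)
im=manip.grab_frame("scene")[:,:,::-1];cv2.imwrite("pics/s16z.png",cv2.resize(im[120:220,230:330],None,fx=6,fy=6,interpolation=cv2.INTER_CUBIC))
im=manip.grab_frame("top")[:,:,::-1];cv2.imwrite("pics/t16.png",im)
```

```text
t 18.95 pos [ 0.4831 -0.1033  0.2137] yaw -0.3709 zax [ 1.9e-03 -8.0e-04 -1.0e+00] F [ 0.19 -0.25 -0.58] M [ 0.003 -0.015 -0.041] w 57.32 q [-0.36 -0.27  1.9  -0.    1.51 -1.56]
```

View pics/w16.png

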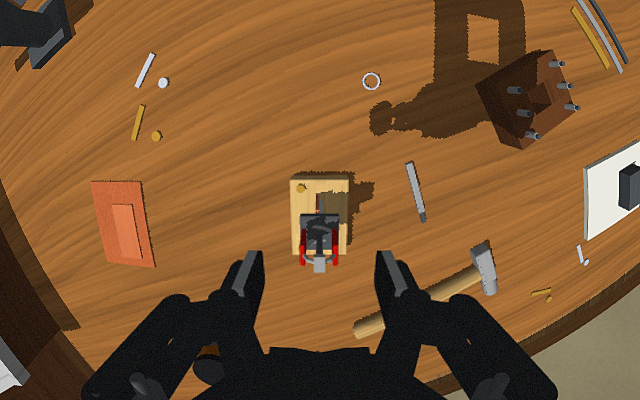

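View pics/s16z.png

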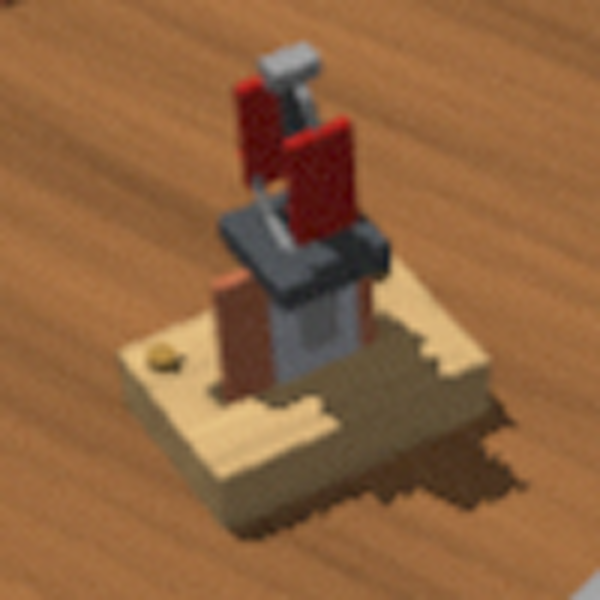

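Run:
```python
from h import *
import json,cv2
im=cv2.imread("pics/w16.png");cv2.imwrite("pics/w16z.png",cv2.resize(im[165:280,280:365],None,fx=5.2,fy=5.2,interpolation=cv2.INTER_CUBIC))
c=json.load(open("c16.json"));j=[.5414,-.126,-.370]
for z in(.0665,.0675):
  P=[[-.0245,-.021,z+.01],[-.0245,.021,z+.01],[-.0045+.011,-.018,z+.06],[-.0045+.011,.018,z+.06],[-.0045,0,z+.077],[-.0045-.02,-.021,z]]
  print(np.round((projw(c,T(j,P))-[280,165])*5.2,0).tolist())
  print(np.round((proj("scene",T(j,[[-.0045,0,z+.077],[-.0045+.02,.021,z],[-.0045-.02,.021,z],[-.0045+.02,-.021,z+.01]]))-[230,120])*6).tolist())
```

```text
[[98.0, 262.0], [304.0, 262.0], [103.0, 518.0], [300.0, 518.0], [201.0, 513.0], [101.0, 245.0]]
[[287.0, 51.0], [281.0, 308.0], [392.0, 260.0], [213.0, 208.0]]
[[98.0, 264.0], [305.0, 264.0], [102.0, 521.0], [300.0, 521.0], [201.0, 516.0], [101.0, 246.0]]
[[287.0, 49.0], [280.0, 305.0], [392.0, 258.0], [213.0, 206.0]]
```

View pics/w16z.png

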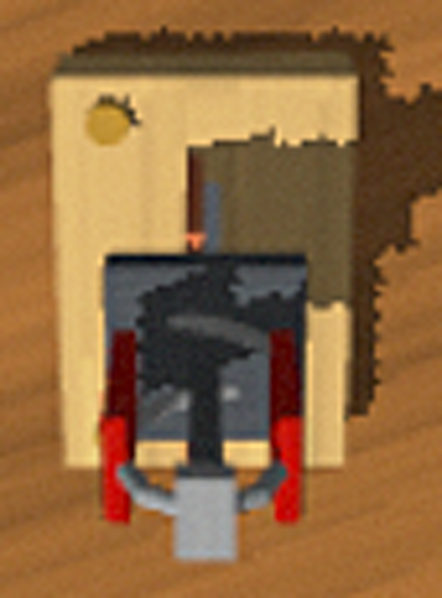

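Run:
```python
from h import *
st();print(manip.job_done())
```

```text
t 19.1 pos [ 0.4828 -0.1032  0.213 ] yaw -0.371 zax [ 6.e-04 -3.e-04 -1.e+00] F [-0.13 -0.16 -0.26] M [-0.043  0.006 -0.053] w 57.38 q [-0.36 -0.27  1.9  -0.    1.51 -1.56]
the job is handed in; nothing more can be done
None
```

The tweezers are clipped over the blank at the strip's middle, released and standing on their own. I handed the job in at 19.1 s; no verdict is reported.

**What I did:**
- I squeezed the grips, lifted the tweezers out of the block and lowered them over the work.
- I pressed the collar onto the blank's top edge by feel, to about 9 N at the wrist (limit 16 N), with the top edge at about z = 67 mm.
- I opened the fingers a little at a time while lowering slightly, then backed the arm off.

**Last checks:**
- **Pose:** The final wrist and scene views show the tweezers upright and square. They are within about 1–2 mm of their predicted place, about 4.5 mm off the jig's middle along x, where I measured the strip.
- **Strip and collar:** The collar sits on the blank's edge. The wrist views after the jaws closed show the strip flat against the blank.
- **Robot and bystanders:** The arm is clear with wrist force near zero. Hammer, ring and punch were never approached.

**Not measured:** I could not read the foot travel or the jaw forces directly. That the tweezers are fully home and pinching is inferred from the collar height, the pressing force and the pictures.

**What disagreed:**
- The fingertips sat well behind the stated TCP offset, about 30 mm or more. My first grip attempt closed above the grips and touched nothing; I saw it in the images and re-gripped lower.
- The gripper read 22 mm at the stop, against the 26 mm expected.
- My first camera estimate of the blank's height was 62 mm, about 5 mm lower than it felt.
- While I was backing away at height, two rows of one move went the wrong way along x. That was my mistake; nothing was touched.

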